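Fetch the espresso cup from behind the canisters

TASK

The espresso cup is boxed in behind the round canister, the square canister and the pepper mill on the slate. First clear all three onto the wooden chopping board, then take the cup out and stand it in the middle of its saucer, and only then put the three back, each on the very spot on the slate where it stood. Keep everything upright and leave the salt shaker where it is.

Things in the scene. Friction and masses are not known exactly. Their poses are not given: they have to be found in the camera images.
- round_canister: White ceramic round canister with a flat pale wooden lid (fixed on, one rigid piece): plain cylinder 58 mm in diameter, 140 mm tall, about 0.35 kg. Origin: centre of its underside, z up. Starts on the slate; its place among the three places round the cup changes.
- square_canister: White ceramic square canister with a flat pale wooden lid (fixed on): 54 x 54 mm, 130 mm tall, about 0.35 kg. Origin: centre of its underside, z up, x and y square to its faces. Starts on the slate with its faces within about 10 degrees of the slate's edges.
- pepper_mill: Dark turned wooden pepper mill, one rigid piece, 162 mm tall, about 0.28 kg: foot 56 mm in diameter, a waist of 40 mm at 65 mm height, shoulder 52 mm at 110 mm, and a straight cylindrical head 48 mm in diameter from 112 to 148 mm height, with a small steel nut on top. Origin: centre of its underside, z up.
- cup: White espresso cup, 58 mm tall, rim 62 mm in outer diameter, walls 4 mm, 0.13 kg, with one handle at its own +y. Origin: centre of its underside, z up. Starts on the slate, handle within 20 degrees of the slate's +x (away from the robot). The three others stand 75 to 87 mm from it, one before it and one on either side: no room to grip it.
- slate: Dark flat slate slab, 210 mm (its x) by 230 mm (its y), 8 mm thick, fixed. Origin: centre of its underside; its upper face is 8 mm above the origin. The cup and the three things before it stand on it.
- board: Wooden chopping board, 300 mm (its x) by 150 mm (its y), 20 mm thick, empty, fixed to the left or the right of the slate (on the other side from the saucer). Origin: centre of its underside; its upper face is 20 mm above the origin. The side area for the cleared things: there is room for three in a row along its x, 90 mm apart.
- saucer: White round saucer, 124 mm in diameter, 14 mm high at the rim, fixed, on the other side of the slate from the board. Origin: centre of its underside; the flat middle on which the cup stands is 5 mm above the origin.
- salt: Small glass salt shaker with a steel top, 34 mm in diameter, 60 mm tall, loose, near the slate's near right corner (seen from the robot). A bystander. Origin: centre of its underside.

How it is judged:
On the way, in this order (a step that is already met when the one before it is completed fails the run):
1. the round canister, the square canister and the pepper mill all stand upright on the chopping board (x of round_canister in the frame of board between -0.15 and 0.15 m and y of round_canister in the frame of board between -0.075 and 0.075 m and z of round_canister in the frame of board between 0.016 and 0.024 m and angle between each of round_canister, square_canister, pepper_mill's own z axis and vertical below 0.12 rad and linear speed of each of round_canister, square_canister, pepper_mill below 0.03 m/s and x of square_canister in the frame of board between -0.15 and 0.15 m and y of square_canister in the frame of board between -0.075 and 0.075 m and z of square_canister in the frame of board between 0.016 and 0.024 m and x of pepper_mill in the frame of board between -0.15 and 0.15 m and y of pepper_mill in the frame of board between -0.075 and 0.075 m and z of pepper_mill in the frame of board between 0.016 and 0.024 m), for 0.2 s.
2. the cup stands upright in the middle of the saucer (within 15 mm) while all three are still on the board (all of step 1 and horizontal distance between cup and saucer below 0.015 m and z of cup in the frame of saucer between 0 and 0.012 m and angle between cup's own z axis and vertical below 0.12 rad and linear speed of cup below 0.03 m/s), for 0.2 s.
At the end, for the whole second after the job is handed in: The cup stands upright on the saucer, within 15 mm of its middle; the round canister, the square canister and the pepper mill stand upright on the slate, each within 15 mm of where it stood at the start (turn about the vertical does not matter); all at rest (horizontal distance between cup and saucer below 0.015 m and z of cup in the frame of saucer between 0 and 0.012 m and angle between each of cup, round_canister, square_canister, pepper_mill's own z axis and vertical below 0.12 rad and linear speed of cup below 0.03 m/s and distance of each of round_canister, square_canister, pepper_mill from where it was at the start of the episode below 0.015 m and linear speed of each of round_canister, square_canister, pepper_mill below 0.02 m/s); the robot touches nothing.
It fails at once if one of the four handled things is tipped over (more than about 35 degrees) (angle between any of round_canister, square_canister, pepper_mill, cup's own z axis and vertical above 0.6 rad).
It fails at once if the salt shaker is moved by more than 30 mm (distance of salt from where it was at the start of the episode above 0.03 m).
It also fails if it takes over 147 s, if anything falls off the work surface, if the arm or the gripper's body presses on something with over 40 N, if the wrist force passes 120 N, or if a joint passes its speed limit or range.

ROBOT

A 6-joint arm with a two-finger parallel gripper is mounted at the origin on the work surface. World frame = base frame: x ahead of the robot, y to its left, z up, the work surface at z = 0. Lengths are in m, angles in rad, forces in N, time in s.
With the tool pointing down it reaches from about 0.375 to 0.975 m from the base axis. Payload 3.8 kg.
Tool frame: the origin (TCP) lies on the centre line of the jaws, within the pads' length; the fingertips stand ctrl.tips_ahead ahead of it and the grasp point (between the pads) is the TCP (ctrl.tips_ahead is the distance from the TCP to the fingertips, in m); z points along the fingers, y is the direction in which the jaws open and shut (so a half turn about z gives the same grasp; the last joint's range is limited). The gripper opens to 88 mm and grips with 3 to 60 N. Pads are 18 mm wide; open, the fingers measure 123 mm over their backs; the gripper's body (75 mm by 187 mm) begins 45 mm behind the grasp point.
Start: joints at [1.17, 0.264, 1.604, -0, 1.274, -0.037], TCP at [0.24, 0.631, 0.258] pointing down, gripper open.
Joint ranges: [-2.63, 2.63], [-0.94, 2.18], [0.31, 2.57], [-1.31, 4.45], [0, 2.66], [-2.55, 2.55]. Speed limits (rad/s): [2.57, 2.57, 3.14, 3.14, 3.14, 3.14].

INTERFACE

Orientations are given as a unit quaternion [w, x, y, z].
In Python, from plant import status, optics, ticket, ctrl gives the robot as it stands.
- The arm moves only by the shell command python3 -m crank 'ROWS' [FORCE]. ROWS is JSON, a list that holds one entry, the list of rows, each a list of 7 numbers: the shift along the tool's x, y, z in cm, then the turn, a rotation vector about the tool's x, y, z in rad, then the finger opening in cm, from 0 to 8.81. A call has 1 to 12 rows; each row is the pose to reach, as a shift and turn from the pose commanded when the call began, along the tool's axes at that moment; what a row does not reach only later rows make up. A row lasts 1/10 s, in which the tool goes at most 50 mm and 8.59 degrees, less where a joint would pass 70% of its speed; a pose out of reach is approached as far as the arm can. A call with a gripper value outside its range is refused whole. The fingers move at their own pace and stop on an object; FORCE is the grip in N (left out, the last holds). Time passes only in rows, so rows that repeat a pose let the fingers close. It gives the time, the measured TCP pose, the force and the opening at its end, in the units of the state.
- status.observe(): the state, without advancing time (a new reading comes with each control period).
- optics.grab_frame(name): name is "side" or "top" or "wrist"; returns (picture, depth): 480x640x3 uint8, red, green, blue; 480x640 float32, m along the optical axis (not along the pixel's ray), 0 where there is no reading.
- optics.camera_model(name): a dict with "intrinsics" (3x3 intrinsics, pixels), "k1" (the pictures are not rectified: a ray, as slopes to the right and down, at radius r is drawn at 1 + k1 r^2 times it, then the intrinsics apply), "rvec" (rotation vector, rad) and "tvec" (3), from world to camera coordinates, as OpenCV has them. Camera axes: x right, y down, z forward; pixel columns grow to the right and rows downward; lengths in m; the calibration is good to about 2 mm. A picture is of the moment at which its call begins: read the wrist's pose just before it. camera_model takes no time and is no camera call; for the wrist camera it gives the pose at the moment of the call.
- ticket.close_job(): hands the job in, once; it reports no verdict.
The state is a dict: "t": time; "q": joint angles; "joint_velocities": joint speeds; "joint_torque": joint torques, N m; "position": TCP position; "tool_rot": TCP orientation; "force": force on the tool from outside, world axes, zero at the start; "wrist_torque": the same for the moment, N m; "grip_width": finger opening in m.
Only numpy, scipy, OpenCV 4.12 (cv2) and the standard library are available. Lean on these libraries where they do the work, as an engineer would, in place of code of your own. Each camera call takes 0.05 s, during which the arm holds its last target.

## Working session

There is one attempt and no reset: what is moved stays moved. The work goes in short steps, Python scripts to look and compute and a shell command to move; the robot and the scene stay as the last step left them, time stands still between calls to the robot, and variables do not carry over. Pictures are saved under pics/ and viewed, and the job is handed in when it is done.

```bash
ls; mkdir -p pics
python3 - <<'E'
from plant import status, optics, ticket, ctrl
import cv2
print(status.observe()); print(ctrl.tips_ahead)
for n in ("side","top","wrist"):
    print(n,optics.camera_model(n))
    p,d=optics.grab_frame(n)
    cv2.imwrite(f"pics/{n}0.png",p[:,:,::-1])
    import numpy as np
    np.save(f"pics/{n}0_d.npy",d); print((d>0).mean(), d.max())
E
```

```text
pics
{'t': 0.0, 'q': array([ 1.17009523e+00,  2.64764978e-01,  1.60532886e+00, -1.94484410e-05,
        1.27371236e+00, -3.69177111e-02]), 'joint_velocities': array([ 0.00101308, -0.00209235,  0.00071687, -0.00055348,  0.00019525,
       -0.00012955]), 'joint_torque': array([-1.19418775e-03, -5.02133846e+01, -3.56857824e+01,  7.23896781e-02,
        2.99568521e-02, -1.68599595e-04]), 'position': array([0.23993671, 0.6302166 , 0.25640437]), 'tool_rot': array([-2.31171137e-04,  1.80887461e-01,  9.83503178e-01, -1.08240174e-03]), 'force': array([-0.04530565,  0.44824905,  0.40744377]), 'wrist_torque': array([ 0.05073691,  0.00947955, -0.01862698]), 'grip_width': 0.08809151984136734}
0.019
side {'intrinsics': array([[499.21625381,   0.        , 328.13257076],
       [  0.        , 499.21625381, 236.22673198],
       [  0.        ,   0.        ,   1.        ]]), 'k1': -0.09952231652744983, 'rvec': array([ 1.97980276,  1.17305285, -0.56268389]), 'tvec': array([-0.26367943, -0.26370996,  1.27906183])}
0.9961458333333333 3.059622
top {'intrinsics': array([[504.88990491,   0.        , 319.81805376],
       [  0.        , 504.88990491, 234.27095096],
       [  0.        ,   0.        ,   1.        ]]), 'k1': -0.1161894300984171, 'rvec': array([ 2.13011821, -2.19781474,  0.10871233]), 'tvec': array([0.03777072, 0.52790469, 0.97933275])}
0.9960774739583333 1.9129045
wrist {'intrinsics': array([[366.24249404,   0.        , 316.62428456],
       [  0.        , 366.24249404, 245.40241676],
       [  0.        ,   0.        ,   1.        ]]), 'k1': 0.017820189953066317, 'rvec': array([-2.37663954, -1.63745892, -0.24300146]), 'tvec': array([-0.67368656, -0.04067906,  0.39008478])}
0.996044921875 1.2705436
```

View pics/side0.png

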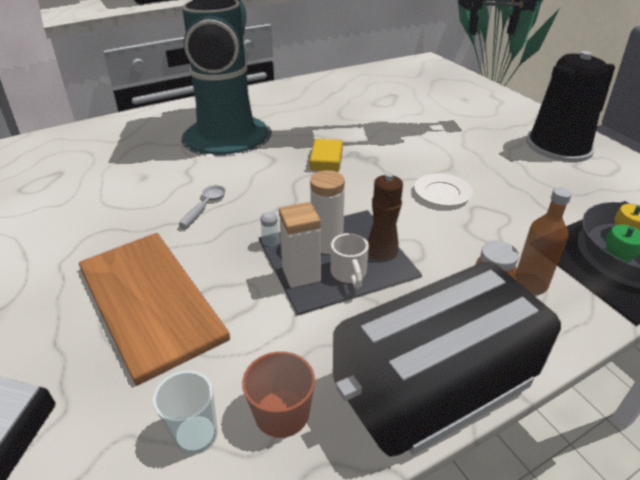

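View pics/top0.png

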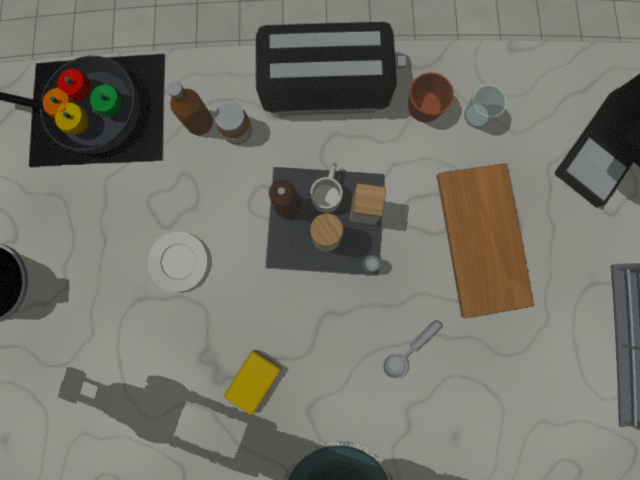

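View pics/wrist0.png

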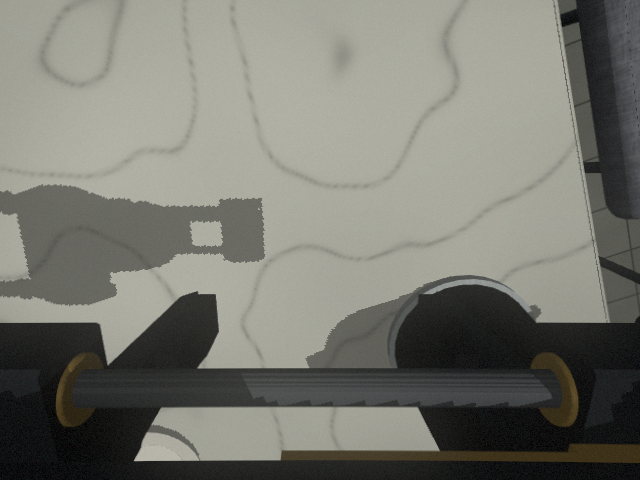

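The top picture has robot-forward up and robot-left to the left. The board is on the right around (485,240) and the saucer on the left at (178,262). On the slate, the mill is at (283,190), the round canister at (326,232), the square canister at (368,200), the cup at (326,193) with its handle up, and the salt at (372,263). The side view agrees. In the wrist view the slate is out of frame. Next I'll measure positions.

```bash
cat > h.py <<'E'
import numpy as np, cv2
from plant import status, optics, ticket, ctrl
from scipy.spatial.transform import Rotation as R
def cloud(n,d,m=None):
    m=m or optics.camera_model(n); K=m["intrinsics"]
    v,u=np.mgrid[0:480,0:640]
    dist=np.array([m["k1"],0,0,0,0.])
    xy=cv2.undistortPoints(np.stack([u,v],-1).reshape(-1,1,2).astype(float),K,dist).reshape(480,640,2)
    P=np.concatenate([xy*d[...,None],d[...,None]],-1)
    Rm=cv2.Rodrigues(m["rvec"])[0]
    return (P-m["tvec"])@Rm
def proj(n,pts,m=None):
    m=m or optics.camera_model(n)
    return cv2.projectPoints(np.asarray(pts,float).reshape(-1,1,3),m["rvec"],m["tvec"],m["intrinsics"],np.array([m["k1"],0,0,0,0.]))[0].reshape(-1,2)
def grab(n,tag):
    m=optics.camera_model(n); p,d=optics.grab_frame(n)
    cv2.imwrite(f"pics/{n}{tag}.png",p[:,:,::-1]); np.save(f"pics/{n}{tag}_d.npy",d)
    return p,d,cloud(n,d,m)
def pose(s=None):
    s=s or status.observe(); w,x,y,z=s["tool_rot"]
    return np.array(s["position"]),R.from_quat([x,y,z,w])
def shift(target,Rt=None):
    """tool-axis shift (cm) and rotvec from measured pose to the target"""
    p,r=pose(); s=r.inv().apply(np.array(target)-p)*100
    return s.round(2), ((r.inv()*Rt).as_rotvec().round(4) if Rt is not None else None)
E
cat > m1.py <<'E'
from h import *
for n in ("top","side"):
    p=cv2.imread(f"pics/{n}0.png")[:,:,::-1]; d=np.load(f"pics/{n}0_d.npy"); C=cloud(n,d)
    X=C[...,0];Y=C[...,1];Z=C[...,2]
    tab=(abs(Z)<.012)&(d>0); print(n,"table z med",np.median(Z[tab]))
    reg=(X>.4)&(X<.9)&(abs(Y)<.45)&(d>0)
    for a,b in ((.004,.012),(.015,.025),(.045,.06),(.06,.075),(.125,.142),(.142,.155),(.155,.17),(.17,.18)):
        mk=(reg&(Z>a)&(Z<b)).astype(np.uint8)
        k,l,st,ce=cv2.connectedComponentsWithStats(mk)
        for i in range(1,k):
            if st[i,4]>25:
                q=C[l==i]; print(n,(a,b),st[i,4],"px",ce[i].round(),"med",np.median(q,0).round(4),"lo",np.percentile(q,2,axis=0).round(3),"hi",np.percentile(q,98,axis=0).round(3))
E
python3 m1.py
```

```text
top table z med 0.0015055851867853917
top (0.004, 0.012) 3129 px [144. 120.] med [0.7811 0.3891 0.0075] lo [0.702 0.351 0.004] hi [0.896 0.444 0.011]
top (0.004, 0.012) 423 px [427. 101.] med [ 0.8096 -0.2159  0.0064] lo [ 0.786 -0.241  0.004] hi [ 0.831 -0.187  0.011]
top (0.004, 0.012) 98 px [482. 108.] med [ 0.79   -0.333   0.0069] lo [ 0.777 -0.345  0.004] hi [ 0.801 -0.319  0.011]
top (0.004, 0.012) 30 px [474. 126.] med [ 0.7488 -0.3105  0.0074] lo [ 0.745 -0.328  0.004] hi [ 0.761 -0.295  0.012]
top (0.004, 0.012) 6775 px [322. 227.] med [0.5307 0.0296 0.009 ] lo [ 0.455 -0.099  0.005] hi [0.664 0.125 0.012]
top (0.004, 0.012) 1433 px [177. 261.] med [0.4859 0.3155 0.0083] lo [0.442 0.272 0.004] hi [0.531 0.356 0.012]
top (0.015, 0.025) 85 px [122.  85.] med [0.8674 0.4375 0.017 ] lo [0.838 0.416 0.015] hi [0.888 0.449 0.025]
top (0.015, 0.025) 79 px [429.  91.] med [ 0.8273 -0.2197  0.02  ] lo [ 0.805 -0.243  0.015] hi [ 0.835 -0.183  0.024]
top (0.015, 0.025) 61 px [485. 106.] med [ 0.7922 -0.3398  0.0196] lo [ 0.771 -0.347  0.015] hi [ 0.802 -0.314  0.025]
top (0.015, 0.025
[... 11542 characters left out ...]
 0.126] hi [0.898 0.115 0.134]
side (0.142, 0.155) 567 px [327. 180.] med [0.5305 0.0069 0.1472] lo [ 0.502 -0.018  0.143] hi [0.554 0.034 0.149]
side (0.142, 0.155) 202 px [387. 191.] med [0.6108 0.0709 0.1487] lo [0.584 0.062 0.143] hi [0.617 0.098 0.155]
side (0.142, 0.155) 142 px [553. 216.] med [0.7859 0.2611 0.1476] lo [0.77  0.257 0.142] hi [0.793 0.275 0.155]
side (0.155, 0.17) 342 px [388. 182.] med [0.5985 0.0801 0.1599] lo [0.577 0.064 0.155] hi [0.614 0.103 0.169]
side (0.155, 0.17) 143 px [556. 208.] med [0.7852 0.2613 0.1627] lo [0.772 0.258 0.155] hi [0.792 0.274 0.17 ]
side (0.17, 0.18) 81 px [559. 202.] med [0.7871 0.2601 0.1762] lo [0.772 0.256 0.17 ] hi [0.794 0.271 0.18 ]
```

```bash
cat > m2.py <<'E'
from h import *
import sys
def seg(C,d,c,r,zr):
    return C[(d>0)&(np.hypot(C[...,0]-c[0],C[...,1]-c[1])<r)&(C[...,2]>zr[0])&(C[...,2]<zr[1])]
def rect(q):
    (cx,cy),(w,h),a=cv2.minAreaRect((q[:,:2]*1000).astype(np.float32)); return np.round([cx,cy,w,h,a],1)
def circ(q):
    (cx,cy),r=cv2.minEnclosingCircle((q[:,:2]*1000).astype(np.float32)); return np.round([cx,cy,r],1)
if __name__=="__main__":
  for n in ("top","side"):
    d=np.load(f"pics/{n}0_d.npy"); C=cloud(n,d)
    q=seg(C,d,(.526,.009),.04,(.144,.156)); print(n,"round",q.mean(0).round(4),circ(q))
    q=seg(C,d,(.578,-.07),.05,(.134,.144)); print(n,"square",q.mean(0).round(4),rect(q))
    q=seg(C,d,(.592,.085),.035,(.155,.165)); print(n,"mill",q.mean(0).round(4),circ(q))
    q=seg(C,d,(.592,.085),.035,(.165,.18)); print(n,"nut",q.mean(0).round(4),circ(q))
    q=seg(C,d,(.61,.006),.034,(.061,.07)); print(n,"cuprim",q.mean(0).round(4),circ(q))
    q=seg(C,d,(.67,-.005),.03,(.04,.062)); print(n,"handle",q.mean(0).round(4))
    q=seg(C,d,(.526,-.312),.19,(.016,.026)); print(n,"board",q.mean(0).round(4),rect(q))
    q=seg(C,d,(.485,.317),.08,(.004,.02)); print(n,"saucer",q.mean(0).round(4),circ(q))
    q=seg(C,d,(.485,.317),.02,(-.01,.02)); print(n,"saucermid",q.mean(0).round(4))
    q=seg(C,d,(.466,-.08),.03,(.055,.08)); print(n,"salt",q.mean(0).round(4),circ(q))
    big=(d>0)&(C[...,2]>.19)&(C[...,2]<.6)&(C[...,0]<.95)&(C[...,0]>.0)&(abs(C[...,1])<.9)
    k,l,st,ce=cv2.connectedComponentsWithStats(big.astype(np.uint8))
    for i in range(1,k):
        if st[i,4]>60: q=C[l==i]; print("tall",ce[i].round(),q.min(0).round(2),q.max(0).round(2))
  p,r=pose(); m=optics.camera_model("wrist"); Rm=cv2.Rodrigues(m["rvec"])[0]; cp=-Rm.T@m["tvec"]
  print("cam in tool",r.inv().apply(cp-p).round(3),"axes",(r.inv().as_matrix()@Rm.T).round(2).tolist())
  print(shift((.42,.01,.36),R.from_quat([0,1,0,0])))
E
python3 m2.py
```

```text
top round [0.524  0.0098 0.149 ] [524.2   9.6  29. ]
top square [ 0.5767 -0.069   0.1389] [577.5 -69.4  54.3  54.6  80. ]
top mill [0.5902 0.0861 0.1607] [591.5  86.4  23.8]
top nut [0.5907 0.0857 0.1689] [588.6  83.1  16.3]
top cuprim [0.61   0.0055 0.0663] [610.1   6.4  33.7]
top handle [ 0.6554 -0.0075  0.0572]
top board [ 0.5084 -0.314   0.021 ] [ 509.9 -315.2  301.4  152.2    6.8]
top saucer [0.485  0.3147 0.0106] [485.4 317.2  79.5]
top saucermid [0.485  0.317  0.0065]
top salt [ 0.4658 -0.0766  0.0667] [466.2 -77.3  15.3]
tall [174.  88.] [0.77 0.26 0.19] [0.79 0.28 0.2 ]
tall [631. 134.] [ 0.61 -0.57  0.19] [ 0.76 -0.5   0.24]
side round [0.5287 0.0076 0.1473] [526.7   8.8  29.4]
side square [ 0.5818 -0.0714  0.1371] [579.3 -70.3  53.9  55.2  80.9]
side mill [0.599  0.0807 0.1593] [593.7  83.9  22.9]
side nut [0.5934 0.0836 0.1684] [593.   83.2   7.2]
side cuprim [0.61   0.0053 0.0642] [608.4   6.9  32.1]
side handle [ 0.6586 -0.0094  0.0531]
side board [ 0.5324 -0.317   0.0198] [ 511.9 -316.4  302.6  150.8    7.2]
side saucer [0.4806 0.3167 0.0094] [484.5 313.4  63.3]
side saucermid [0.4852 0.3171 0.0045]
side salt [ 0.474  -0.0804  0.0634] [469.5 -78.7  15.3]
tall [214.  35.] [ 0.   -0.08  0.19] [0.1  0.06 0.34]
tall [497.  11.] [0.18 0.53 0.24] [0.31 0.7  0.33]
tall [582.  68.] [0.4  0.64 0.19] [0.51 0.86 0.24]
cam in tool [ 0.075 -0.    -0.127] axes [[-0.0, -0.96, -0.29], [1.0, -0.0, 0.0], [-0.0, -0.29, 0.96]]
(array([-38.9 , -51.59, -10.25]), array([-0.0017, -0.0004, -0.3638]))
```

Both views agree within about 3 mm, and heights match the description (canister tops at 0.148 and 0.138, mill head at 0.156, cup rim at 0.066, board face at 0.020). I'll move over the slate and confirm with the wrist camera.

```bash
python3 -m crank '[[[-10,-15,-8,0,0,-0.12,8.8],[-39,-51.6,-10.2,-0.002,0,-0.364,8.8],[-39,-51.6,-10.2,-0.002,0,-0.364,8.8],[-39,-51.6,-10.2,-0.002,0,-0.364,8.8],[-39,-51.6,-10.2,-0.002,0,-0.364,8.8],[-39,-51.6,-10.2,-0.002,0,-0.364,8.8],[-39,-51.6,-10.2,-0.002,0,-0.364,8.8],[-39,-51.6,-10.2,-0.002,0,-0.364,8.8],[-39,-51.6,-10.2,-0.002,0,-0.364,8.8],[-39,-51.6,-10.2,-0.002,0,-0.364,8.8],[-39,-51.6,-10.2,-0.002,0,-0.364,8.8],[-39,-51.6,-10.2,-0.002,0,-0.364,8.8]]]' 35
```

```text
t: 1.35
position: [0.4049, 0.0618, 0.3524]
tool_rot: [0.001, -0.0, 1.0, 0.001]
force: [0.3, 0.1, 0.1]
grip_width: 0.0882
```

Run:
```python
from h import *
print(status.observe()["q"].round(2),shift((.42,.01,.36),R.from_quat([0,1,0,0])))
```

```text
[ 0.09 -0.31  1.99  0.    1.45 -1.48] (array([-1.5 , -5.17, -0.77]), array([0.0021, 0.0012, 0.0004]))
```

```bash
python3 -m crank '[[[-1.5,-5.2,-0.8,0.002,0.001,0,8.8],[-1.5,-5.2,-0.8,0.002,0.001,0,8.8],[-1.5,-5.2,-0.8,0.002,0.001,0,8.8],[-1.5,-5.2,-0.8,0.002,0.001,0,8.8]]]'
python3 - <<'E'
from h import *
from m2 import *
p,d,C=grab("wrist",1)
q=seg(C,d,(.526,.009),.04,(.142,.156)); print("round",q.mean(0).round(4),circ(q))
q=seg(C,d,(.578,-.07),.05,(.134,.142)); print("square",q.mean(0).round(4),rect(q))
q=seg(C,d,(.592,.085),.035,(.152,.165)); print("mill",q.mean(0).round(4),circ(q))
q=seg(C,d,(.61,.006),.034,(.061,.07)); print("cuprim",q.mean(0).round(4),circ(q))
q=seg(C,d,(.67,-.005),.03,(.04,.062)); print("handle",q.mean(0).round(4))
print(pose()[0],shift((.5255,.0092,.2)),shift((.5255,.0092,.118)))
E
```

```text
t: 1.75
position: [0.4196, 0.0125, 0.3594]
tool_rot: [-0.001, -0.0, 1.0, 0.0]
force: [-1.2, -0.3, -0.9]
grip_width: 0.0882
round [0.5237 0.0077 0.1478] [525.4   7.5  29. ]
square [ 0.5708 -0.0702  0.1376] [573.7 -69.9  53.9  45.7  80.7]
mill [0.5736 0.0832 0.1567] [581.   83.9  20.4]
cuprim [0.6208 0.005  0.0649] [610.4   5.5  32.2]
handle [ 0.6447 -0.0066  0.0586]
[0.41960509 0.01293589 0.35946518] (array([-10.61,  -0.4 ,  15.93]), None) (array([-10.63,  -0.41,  24.13]), None)
```

View pics/wrist1.png

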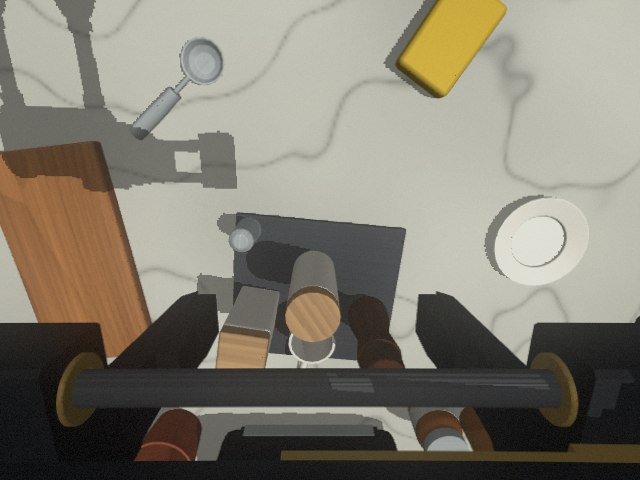

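The wrist view shows the round canister top at (312,315), the square at (245,340), the mill at (375,330), the salt at (241,240) and the saucer at (540,240). The measurements agree with the other views within 2 mm. Picking the round canister first, jaws along y.

```bash
python3 -m crank '[[[-5.3,-0.2,7,0,0,0,8.8],[-10.6,-0.45,13,0,0,0,8.8],[-10.6,-0.45,15,0,0,0,8.8],[-10.6,-0.45,18,0,0,0,8.8],[-10.6,-0.45,20,0,0,0,8.8],[-10.6,-0.45,22,0,0,0,8.8],[-10.6,-0.45,23,0,0,0,8.8],[-10.6,-0.45,24.1,0,0,0,8.8],[-10.6,-0.45,24.1,0,0,0,8.8],[-10.6,-0.45,24.1,0,0,0,8.8]]]'
python3 - <<'E'
from h import *
print(pose()[0].round(4),shift((.5255,.0085,.118),R.from_quat([0,1,0,0]))); grab("side",2); grab("wrist",2)
E
```

```text
t: 2.8
position: [0.5266, 0.0076, 0.1199]
tool_rot: [0.0, -0.0, 1.0, -0.0]
force: [0.7, 0.0, 0.0]
grip_width: 0.0881
[0.5266 0.0076 0.1199] (array([0.11, 0.09, 0.19]), array([-0.0001,  0.001 ,  0.0009]))
```

View pics/side2.png

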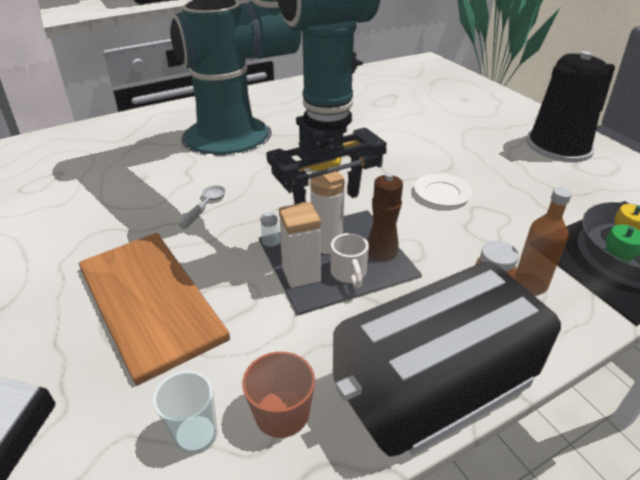

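The side view shows the open fingers either side of the round canister at (327,190), with no contact. Closing, then lifting.

```bash
python3 -m crank '[[[0,0.1,0.1,0,0,0,8.8],[0,0.1,0.1,0,0,0,4],[0,0.1,0.1,0,0,0,4],[0,0.1,0.1,0,0,0,4],[0,0.1,0.1,0,0,0,4],[0,0.1,0.1,0,0,0,4],[0,0.1,0.1,0,0,0,4],[0,0.1,0.1,0,0,0,4],[0,0.1,0.1,0,0,0,4],[0,0.1,0.1,0,0,0,4],[0,0.1,0.1,0,0,0,4]]]' 30
python3 - <<'E'
from h import *
import json
p,r=pose(); print(p.round(4), status.observe()["grip_width"], status.observe()["force"].round(2))
json.dump({"round":p.tolist()},open("grasp.json","w"))
E
```

```text
t: 4.0
position: [0.5259, 0.0082, 0.1179]
tool_rot: [-0.0, -0.0, 1.0, -0.0]
force: [-0.4, 1.1, 0.5]
grip_width: 0.0573
[0.5259 0.0082 0.1179] 0.05728393228338417 [-0.36  1.11  0.47]
```

```bash
python3 -m crank '[[[0,0,-1,0,0,0,4],[0,0,-3,0,0,0,4],[0,0,-6,0,0,0,4],[0,0,-9,0,0,0,4],[0,0,-12,0,0,0,4],[0,0,-14,0,0,0,4],[0,0,-15,0,0,0,4],[0,0,-15,0,0,0,4]]]'
python3 - <<'E'
from h import *
s=status.observe();print(s["grip_width"], s["force"].round(2), shift((.4217,-.327,.27),R.from_quat([0,1,0,0])))
E
```

```text
t: 4.8
position: [0.5267, 0.0081, 0.2694]
tool_rot: [0.001, -0.0, 1.0, -0.0]
force: [0.2, -0.1, -4.4]
grip_width: 0.0569
0.056921292546770856 [ 0.21 -0.1  -4.39] (array([ 10.5 , -33.51,  -0.08]), array([-0.0003,  0.002 ,  0.0002]))
```

```bash
python3 -m crank '[[[0.5,-1.5,0,0,0,0,4],[1.5,-4.5,0,0,0,0,4],[2.5,-8,0,0,0,0,4],[3.7,-12,0,0,0,0,4],[5,-16,0,0,0,0,4],[6.3,-20,0,0,0,0,4],[7.6,-24,0,0,0,0,4],[8.7,-28,0,0,0,0,4],[9.7,-31,0,0,0,0,4],[10.3,-33,0,0,0,0,4],[10.5,-33.5,0,0,0,0,4],[10.5,-33.5,0,0,0,0,4]]]'
python3 - <<'E'
from h import *
s=status.observe();print(s["q"].round(2),s["grip_width"], s["force"].round(2), shift((.4217,-.327,.13),R.from_quat([0,1,0,0])))
E
```

```text
t: 6.0
position: [0.4196, -0.3271, 0.2661]
tool_rot: [-0.002, 0.001, 1.0, 0.001]
force: [-0.0, -0.6, -3.1]
grip_width: 0.0574
[-0.71 -0.01  1.9  -0.    1.26 -2.28] 0.057379618207214905 [-0.04 -0.65 -3.11] (array([-0.26, -0.03, 13.61]), array([ 0.0023, -0.0033, -0.0019]))
```

```bash
python3 -m crank '[[[-0.1,0,2,0,0,0,4],[-0.1,0,5,0,0,0,4],[-0.1,0,8,0,0,0,4],[-0.1,0,10.5,0,0,0,4],[-0.1,0,12,0,0,0,4],[-0.1,0,12.8,0,0,0,4],[-0.1,0,13.2,0,0,0,4],[-0.1,0,13.4,0,0,0,4],[-0.1,0,13.4,0,0,0,4],[-0.1,0,13.4,0,0,0,4]]]'
python3 - <<'E'
from h import *
s=status.observe();print(s["grip_width"], s["force"].round(2), shift((.4217,-.327,.13),R.from_quat([0,1,0,0])))
grab("side",3)
E
```

```text
t: 7.0
position: [0.4227, -0.3274, 0.1351]
tool_rot: [0.0, -0.0, 1.0, -0.001]
force: [0.6, -0.6, -3.1]
grip_width: 0.0569
0.05686393797682375 [ 0.56 -0.6  -3.1 ] (array([0.1 , 0.04, 0.51]), array([-0.0013,  0.0009,  0.0002]))
```

View pics/side3.png

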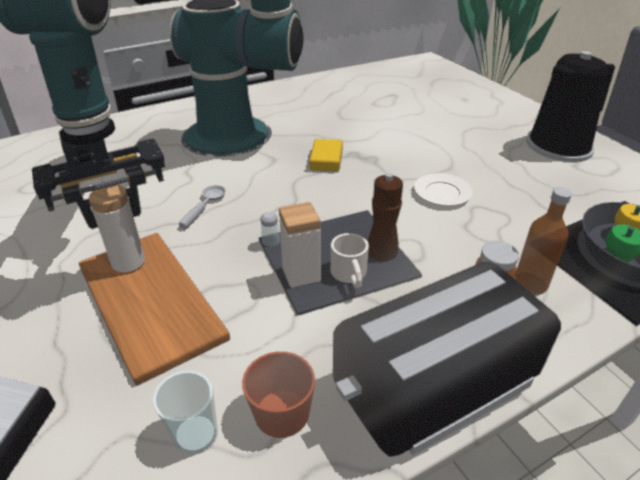

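The side picture shows the canister upright over the near end of the board at (122,245), just above it. Lowering the last few millimetres and releasing.

```bash
python3 -m crank '[[[0,0,0.2,0,0,0,4],[0,0,0.4,0,0,0,4],[0,0,0.5,0,0,0,4],[0,0,0.5,0,0,0,4],[0,0,0.5,0,0,0,4]]]'; python3 -m crank '[[[0,0,0,0,0,0,6.2],[0,0,0,0,0,0,8.8],[0,0,0,0,0,0,8.8],[0,0,0,0,0,0,8.8],[0,0,0,0,0,0,8.8],[0,0,-2,0,0,0,8.8],[0,0,-5,0,0,0,8.8],[0,0,-9,0,0,0,8.8],[0,0,-10,0,0,0,8.8]]]'
python3 - <<'E'
from h import *
from m2 import *
p,d,C=grab("side",4)
q=seg(C,d,(.42,-.327),.045,(.155,.167)); print("round",q.mean(0).round(4),circ(q))
Rt=R.from_euler("z",-9.7,degrees=True)*R.from_quat([0,1,0,0])
print(pose()[0].round(3),shift((.5785,-.07,.23),Rt),shift((.5785,-.07,.106),Rt))
E
```

```text
t: 7.55
position: [0.4223, -0.327, 0.1299]
tool_rot: [-0.0, -0.0, 1.0, -0.0]
force: [-1.6, 2.1, 4.5]
grip_width: 0.0572
t: 8.45
position: [0.4241, -0.3285, 0.2338]
tool_rot: [0.003, -0.0, 1.0, -0.003]
force: [-0.1, -0.5, 0.7]
grip_width: 0.0881
round [ 0.4259 -0.3267  0.1593] [ 422.8 -325.7   29.6]
[ 0.424 -0.329  0.234] (array([-15.44,  25.85,   0.33]), array([-0.0048,  0.0059,  0.1695])) (array([-15.37,  25.92,  12.72]), array([-0.0048,  0.0059,  0.1695]))
```

```bash
python3 -m crank '[[[-3,5,0,0,0,0.05,8.8],[-6,10,0,0,0,0.1,8.8],[-8.5,14.3,0,0,0,0.167,8.8],[-11,18.5,0,0,0,0.167,8.8],[-13.4,22.5,0,0,0,0.167,8.8],[-15.4,25.9,0.3,-0.003,0.003,0.167,8.8],[-15.4,25.9,0.3,-0.003,0.003,0.167,8.8],[-15.4,25.9,0.3,-0.003,0.003,0.167,8.8]]]';  python3 - <<'E'
from h import *
Rt=R.from_euler("z",-9.6,degrees=True)*R.from_quat([0,1,0,0])
print(pose()[0].round(3),shift((.5785,-.07,.23),Rt),shift((.5785,-.07,.106),Rt))
E
```

```text
t: 9.3
position: [0.5755, -0.0665, 0.2239]
tool_rot: [-0.003, 0.082, 0.997, 0.001]
force: [0.7, -0.3, -0.0]
grip_width: 0.0883
[ 0.575 -0.067  0.224] (array([-0.35, -0.29, -0.62]), array([ 0.0021, -0.007 ,  0.0037])) (array([-0.44, -0.32, 11.78]), array([ 0.0021, -0.007 ,  0.0037]))
```

```bash
python3 -m crank '[[[-0.4,-0.3,2,0,-0.003,0,8.8],[-0.4,-0.3,5,0,-0.003,0,8.8],[-0.4,-0.3,8,0,-0.003,0,8.8],[-0.4,-0.3,10,0,-0.003,0,8.8],[-0.4,-0.3,11,0,-0.003,0,8.8],[-0.4,-0.3,11.8,0,-0.003,0,8.8],[-0.4,-0.3,11.8,0,-0.003,0,8.8],[-0.4,-0.3,11.8,0,-0.003,0,8.8]]]';  python3 - <<'E'
from h import *
Rt=R.from_euler("z",-9.6,degrees=True)*R.from_quat([0,1,0,0])
print(pose()[0].round(4),shift((.5785,-.07,.106),Rt))
grab("side",5)
E
```

```text
t: 10.1
position: [0.5797, -0.0716, 0.1088]
tool_rot: [0.0, 0.084, 0.997, 0.001]
force: [-0.1, 0.9, 0.5]
grip_width: 0.0881
[ 0.5797 -0.0716  0.1088] (array([0.14, 0.13, 0.28]), array([0.0025, 0.0006, 0.0002]))
```

View pics/side5.png

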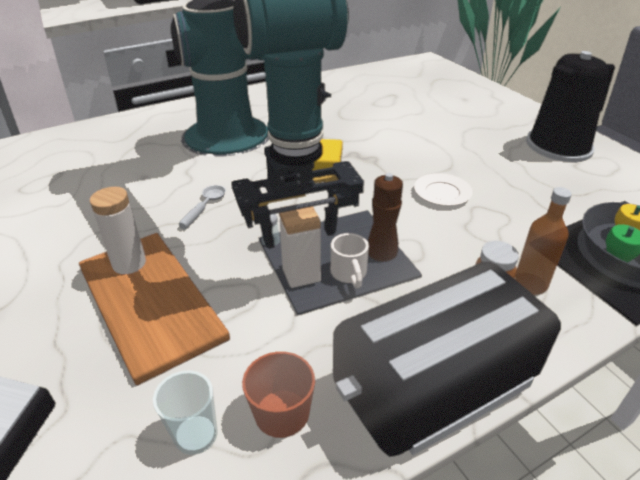

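The fingers are either side of the square canister's top (300,225), clear of the cup and mill. Closing.

```bash
python3 -m crank '[[[0.1,0.1,0.2,0,0,0,8.8],[0.1,0.1,0.2,0,0,0,4],[0.1,0.1,0.2,0,0,0,4],[0.1,0.1,0.2,0,0,0,4],[0.1,0.1,0.2,0,0,0,4],[0.1,0.1,0.2,0,0,0,4],[0.1,0.1,0.2,0,0,0,4],[0.1,0.1,0.2,0,0,0,4],[0.1,0.1,0.2,0,0,0,4],[0.1,0.1,0.2,0,0,0,4]]]'
python3 - <<'E'
from h import *
import json
p,r=pose(); print(p.round(4), status.observe()["grip_width"], status.observe()["force"].round(2))
g=json.load(open("grasp.json"));g["square"]=p.tolist()
json.dump(g,open("grasp.json","w"))
E
python3 -m crank '[[[0.1,0.1,-1,0,0,0,4],[0.1,0.1,-3,0,0,0,4],[0.1,0.1,-6,0,0,0,4],[0.1,0.1,-9,0,0,0,4],[0.1,0.1,-12,0,0,0,4],[0.1,0.1,-14,0,0,0,4],[0.1,0.1,-15,0,0,0,4],[0.1,0.1,-15,0,0,0,4]]]'
python3 - <<'E'
from h import *
Rt=R.from_euler("z",-9.6,degrees=True)*R.from_quat([0,1,0,0])
s=status.observe();print(s["grip_width"], s["force"].round(2), shift((.6003,-.305,.26),Rt))
E
```

```text
t: 11.15
position: [0.5783, -0.0699, 0.1059]
tool_rot: [-0.0, 0.083, 0.997, 0.001]
force: [0.1, -0.9, 0.3]
grip_width: 0.0537
[ 0.5783 -0.0699  0.1059] 0.05374502771684344 [ 0.14 -0.94  0.34]
t: 11.95
position: [0.5781, -0.0691, 0.2574]
tool_rot: [0.001, 0.083, 0.997, 0.001]
force: [-0.3, 0.6, -3.5]
grip_width: 0.0542
0.05419884674642832 [-0.34  0.61 -3.47] (array([ -6.11, -22.89,  -0.31]), array([0.0027, 0.0017, 0.0008]))
```

```bash
python3 -m crank '[[[-0.4,-1.5,0,0,0,0,4],[-1.2,-4.5,0,0,0,0,4],[-2.1,-8,0,0,0,0,4],[-3.2,-12,0,0,0,0,4],[-4.3,-16,0,0,0,0,4],[-5.2,-19.5,0,0,0,0,4],[-5.9,-22,0,0,0,0,4],[-6.1,-22.9,0,0,0,0,4],[-6.1,-22.9,0,0,0,0,4]]]'
python3 - <<'E'
from h import *
Rt=R.from_euler("z",-9.6,degrees=True)*R.from_quat([0,1,0,0])
s=status.observe();print(s["q"].round(2),s["grip_width"], s["force"].round(2), shift((.6003,-.305,.118),Rt))
E
```

```text
t: 12.85
position: [0.5984, -0.3065, 0.2528]
tool_rot: [-0.002, 0.085, 0.996, 0.002]
force: [-0.1, 1.0, -4.2]
grip_width: 0.0536
[-0.51  0.26  1.61  0.    1.27 -1.91] 0.053588506970817865 [-0.05  0.98 -4.22] (array([-0.22,  0.13, 13.48]), array([ 0.0036, -0.0044, -0.0017]))
```

```bash
python3 -m crank '[[[-0.2,0.1,2,0,0,0,4],[-0.2,0.1,5,0,0,0,4],[-0.2,0.1,8,0,0,0,4],[-0.2,0.1,10.5,0,0,0,4],[-0.2,0.1,12,0,0,0,4],[-0.2,0.1,12.8,0,0,0,4],[-0.2,0.1,13,0,0,0,4],[-0.2,0.1,13,0,0,0,4],[-0.2,0.1,13,0,0,0,4]]]'
python3 - <<'E'
from h import *
Rt=R.from_euler("z",-9.6,degrees=True)*R.from_quat([0,1,0,0])
s=status.observe();print(s["grip_width"], s["force"].round(2), shift((.6003,-.305,.118),Rt))
E
```

```text
t: 13.75
position: [0.6028, -0.3045, 0.127]
tool_rot: [0.001, 0.083, 0.997, 0.001]
force: [-0.0, -0.6, -3.1]
grip_width: 0.0538
0.0538244309027904 [-0.01 -0.61 -3.08] (array([ 0.24, -0.09,  0.9 ]), array([0.0017, 0.0018, 0.0008]))
```

```bash
python3 -m crank '[[[0.1,0,0.3,0,0,0,4],[0.2,0,0.6,0,0,0,4],[0.2,0,0.8,0,0,0,4],[0.2,0,0.9,0,0,0,4],[0.2,0,0.9,0,0,0,4],[0.2,0,0.9,0,0,0,4]]]'; python3 -m crank '[[[0,0,0,0,0,0,6.2],[0,0,0,0,0,0,8.8],[0,0,0,0,0,0,8.8],[0,0,0,0,0,0,8.8],[0,0,0,0,0,0,8.8],[0,0,-2,0,0,0,8.8],[0,0,-5,0,0,0,8.8],[0,0,-9,0,0,0,8.8],[0,0,-12,0,0,0,8.8]]]'
python3 - <<'E'
from h import *
from m2 import *
p,d,C=grab("side",6)
q=seg(C,d,(.60,-.305),.05,(.144,.157)); print("square",q.mean(0).round(4),rect(q))
Rt=R.from_quat([0,1,0,0])
print(pose()[0].round(3),shift((.5925,.0845,.24),Rt),shift((.5925,.0845,.142),Rt))
E
```

```text
t: 14.35
position: [0.5998, -0.304, 0.1179]
tool_rot: [-0.0, 0.083, 0.997, 0.001]
force: [-3.7, 0.9, 5.7]
grip_width: 0.054
t: 15.25
position: [0.6002, -0.3042, 0.2384]
tool_rot: [0.0, 0.083, 0.997, 0.001]
force: [0.6, -0.5, 0.7]
grip_width: 0.0878
square [ 0.6044 -0.3045  0.1496] [ 601.2 -304.    53.5   56.5   80.9]
[ 0.603 -0.306  0.245] (array([ 7.48, 38.3 ,  0.38]), array([-0.0017,  0.009 , -0.1667])) (array([ 7.57, 38.31, 10.18]), array([-0.0017,  0.009 , -0.1667]))
```

```bash
python3 -m crank '[[[0.8,4,-0.5,0,0,0,8.8],[1.7,8.5,-0.5,0,0,-0.05,8.8],[2.5,13,-0.5,0,0,-0.1,8.8],[3.4,17.5,-0.5,0,0,-0.15,8.8],[4.3,22,-0.5,0,0,-0.167,8.8],[5.2,26.5,-0.5,0,0,-0.167,8.8],[6.1,31,-0.5,0,0,-0.167,8.8],[6.9,35,-0.5,0,0,-0.167,8.8],[7.5,38,-0.5,0,0,-0.167,8.8],[7.5,38.3,-0.3,0,0,-0.167,8.8],[7.5,38.3,-0.3,0,0,-0.167,8.8],[7.5,38.3,-0.3,0,0,-0.167,8.8]]]'
python3 - <<'E'
from h import *
from m2 import *
Rt=R.from_quat([0,1,0,0])
print(pose()[0].round(3),shift((.5925,.0845,.142),Rt)); p,d,C=grab("top",7)
E
```

```text
t: 16.5
position: [0.5894, 0.0851, 0.2398]
tool_rot: [-0.0, 0.0, 1.0, 0.001]
force: [0.8, 0.1, -0.8]
grip_width: 0.0881
[0.589 0.085 0.24 ] (array([-0.32, -0.08,  9.78]), array([ 0.002 , -0.001 , -0.0002]))
```

```bash
python3 -m crank '[[[-0.3,-0.05,2,0,0,0,8.8],[-0.3,-0.05,4.5,0,0,0,8.8],[-0.3,-0.05,6.5,0,0,0,8.8],[-0.3,-0.05,8,0,0,0,8.8],[-0.3,-0.05,9,0,0,0,8.8],[-0.3,-0.05,9.6,0,0,0,8.8],[-0.3,-0.05,9.6,0,0,0,8.8],[-0.3,-0.05,9.6,0,0,0,8.8]]]';  python3 - <<'E'
from h import *
Rt=R.from_quat([0,1,0,0])
print(pose()[0].round(4),shift((.5925,.0845,.142),Rt))
grab("side",8)
E
```

```text
t: 17.35
position: [0.593, 0.0858, 0.1451]
tool_rot: [0.0, -0.0, 1.0, 0.001]
force: [0.5, -0.5, -0.1]
grip_width: 0.0877
[0.593  0.0858 0.1451] (array([ 0.05, -0.13,  0.3 ]), array([0.0028, 0.0008, 0.0001]))
```

View pics/side8.png

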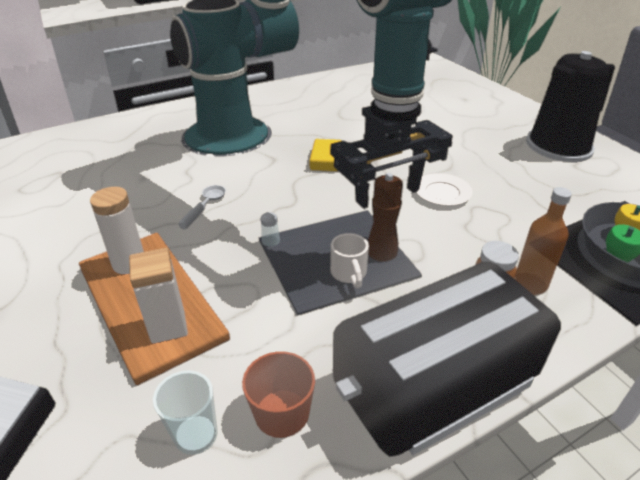

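The fingers bracket the mill head at (388,185). Both canisters stand on the board at (120,230) and (160,300). Closing on the head.

```bash
python3 -m crank '[[[0,-0.1,0.3,0,0,0,8.8],[0,-0.1,0.3,0,0,0,3.5],[0,-0.1,0.3,0,0,0,3.5],[0,-0.1,0.3,0,0,0,3.5],[0,-0.1,0.3,0,0,0,3.5],[0,-0.1,0.3,0,0,0,3.5],[0,-0.1,0.3,0,0,0,3.5],[0,-0.1,0.3,0,0,0,3.5],[0,-0.1,0.3,0,0,0,3.5],[0,-0.1,0.3,0,0,0,3.5],[0,-0.1,0.3,0,0,0,3.5]]]'
python3 - <<'E'
from h import *
import json
p,r=pose(); print(p.round(4), status.observe()["grip_width"], status.observe()["force"].round(2))
g=json.load(open("grasp.json"));g["mill"]=p.tolist()
json.dump(g,open("grasp.json","w"))
E
python3 -m crank '[[[0,-0.1,-1,0,0,0,3.5],[0,-0.1,-3,0,0,0,3.5],[0,-0.1,-6,0,0,0,3.5],[0,-0.1,-9,0,0,0,3.5],[0,-0.1,-12,0,0,0,3.5],[0,-0.1,-15,0,0,0,3.5],[0,-0.1,-17,0,0,0,3.5],[0,-0.1,-18,0,0,0,3.5],[0,-0.1,-18,0,0,0,3.5]]]'
python3 - <<'E'
from h import *
Rt=R.from_quat([0,1,0,0])
s=status.observe();print(s["grip_width"], s["force"].round(2), shift((.5112,-.316,.32),Rt))
E
```

```text
t: 18.5
position: [0.5924, 0.0849, 0.1413]
tool_rot: [-0.0, -0.0, 1.0, 0.001]
force: [0.4, 0.3, 1.5]
grip_width: 0.0469
[0.5924 0.0849 0.1413] 0.04690427480981395 [0.4  0.28 1.48]
t: 19.4
position: [0.5931, 0.0833, 0.323]
tool_rot: [0.001, -0.0, 1.0, 0.001]
force: [-0.5, 0.0, -3.2]
grip_width: 0.0472
0.04724895954047109 [-0.45  0.03 -3.17] (array([  8.19, -39.93,   0.17]), array([0.0028, 0.0025, 0.0002]))
```

```bash
python3 -m crank '[[[0.3,-1.5,0,0,0,0,3.5],[1,-5,0,0,0,0,3.5],[1.8,-9,0,0,0,0,3.5],[2.7,-13,0,0,0,0,3.5],[3.5,-17,0,0,0,0,3.5],[4.3,-21,0,0,0,0,3.5],[5.2,-25,0,0,0,0,3.5],[6,-29,0,0,0,0,3.5],[6.8,-33,0,0,0,0,3.5],[7.5,-36.5,0,0,0,0,3.5],[8,-39,0,0,0,0,3.5],[8.2,-39.8,0,0,0,0,3.5]]]'; python3 -m crank '[[[0,-0.1,0,0,0,0,3.5],[0,-0.1,0,0,0,0,3.5],[0,-0.1,0,0,0,0,3.5]]]'
python3 - <<'E'
from h import *
Rt=R.from_quat([0,1,0,0])
s=status.observe();print(s["q"].round(2),s["grip_width"], s["force"].round(2), shift((.5112,-.316,.1535),Rt)); grab("side",9); grab("top",9)
E
```

```text
t: 20.6
position: [0.5081, -0.3174, 0.3176]
tool_rot: [-0.002, 0.002, 1.0, 0.002]
force: [0.8, -0.1, -2.7]
grip_width: 0.0469
t: 20.9
position: [0.5106, -0.3145, 0.3198]
tool_rot: [-0.001, -0.001, 1.0, 0.002]
force: [-0.3, 0.1, -3.6]
grip_width: 0.0471
[-0.59  0.09  1.69  0.    1.36 -2.17] 0.047138427502221886 [-0.26  0.15 -3.6 ] (array([-0.08, -0.21, 16.63]), array([ 0.0036, -0.001 ,  0.0014]))
```

View pics/side9.png

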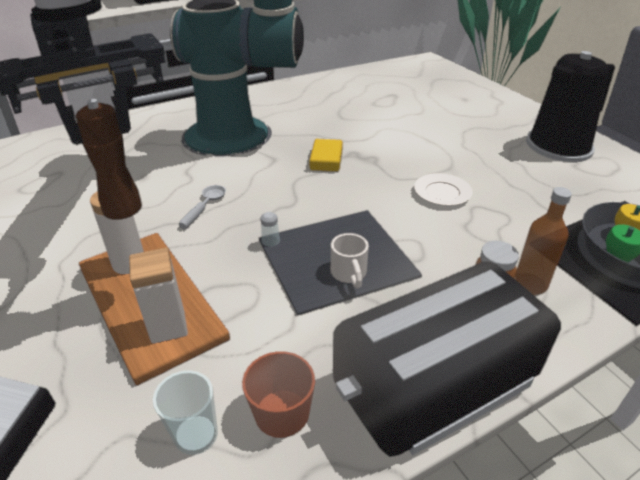

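The mill hangs upright between the canisters over the board. The cup at (349,257) now stands free on the slate. Lowering the mill.

```bash
python3 -m crank '[[[-0.1,-0.1,2,0,0,0,3.5],[-0.1,-0.1,5,0,0,0,3.5],[-0.1,-0.1,8,0,0,0,3.5],[-0.1,-0.1,11,0,0,0,3.5],[-0.1,-0.1,13.5,0,0,0,3.5],[-0.1,-0.1,15,0,0,0,3.5],[-0.1,-0.1,15.8,0,0,0,3.5],[-0.1,-0.1,15.8,0,0,0,3.5],[-0.1,-0.1,15.8,0,0,0,3.5]]]'
python3 - <<'E'
from h import *
Rt=R.from_quat([0,1,0,0])
s=status.observe();print(s["grip_width"], s["force"].round(2), shift((.5112,-.316,.1535),Rt)); grab("side",10)
E
```

```text
t: 21.9
position: [0.5124, -0.3166, 0.1636]
tool_rot: [0.001, -0.0, 1.0, 0.001]
force: [1.1, 0.5, -2.8]
grip_width: 0.0475
0.047475667800287065 [ 1.11  0.47 -2.75] (array([0.12, 0.06, 1.01]), array([0.0015, 0.0013, 0.0005]))
```

```bash
python3 -m crank '[[[0.1,0,0.3,0,0,0,3.5],[0.1,0,0.6,0,0,0,3.5],[0.1,0,0.8,0,0,0,3.5],[0.1,0,1,0,0,0,3.5],[0.1,0,1,0,0,0,3.5],[0.1,0,1,0,0,0,3.5]]]'; python3 -m crank '[[[0,0,0,0,0,0,6],[0,0,0,0,0,0,8.8],[0,0,0,0,0,0,8.8],[0,0,0,0,0,0,8.8],[0,0,0,0,0,0,8.8],[0,0,0,0,0,0,8.8],[0,0,-2,0,0,0,8.8],[0,0,-5,0,0,0,8.8],[0,0,-8,0,0,0,8.8]]]'
python3 - <<'E'
from h import *
from m2 import *
for n in ("side","top"):
    p,d,C=grab(n,11)
    q=seg(C,d,(.61,.006),.034,(.061,.07)); print(n,"cuprim",q.mean(0).round(4),circ(q))
    q=seg(C,d,(.66,-.005),.022,(.03,.062)); print(n,"handle",q.mean(0).round(4),q.min(0).round(3),q.max(0).round(3))
    q=seg(C,d,(.61,.006),.02,(.0,.05)); print(n,"cupfloor",q.mean(0).round(4),len(q))
    m=C[...,2]; 
Rt=R.from_euler("z",-14,degrees=True)*R.from_quat([0,1,0,0])
print(pose()[0].round(3),shift((.6095,.006,.2),Rt))
E
```

```text
t: 22.55
position: [0.5109, -0.3164, 0.1534]
tool_rot: [0.0, -0.0, 1.0, 0.001]
force: [-2.2, 2.6, 5.6]
grip_width: 0.0472
t: 23.45
position: [0.51, -0.3161, 0.2324]
tool_rot: [-0.001, -0.0, 1.0, 0.002]
force: [0.2, 0.1, -0.0]
grip_width: 0.0878
side cuprim [0.6094 0.006  0.0642] [607.9   6.4  31.7]
side handle [ 0.6596 -0.0098  0.0505] [ 0.638 -0.016  0.03 ] [0.672 0.    0.061]
side cupfloor [nan nan nan] 0
top cuprim [0.6103 0.0059 0.0663] [610.    5.8  33.8]
top handle [ 0.6542 -0.0072  0.0566] [ 0.639 -0.014  0.031] [0.669 0.002 0.062]
top cupfloor [0.6098 0.0059 0.0141] 292
[ 0.513 -0.318  0.238] (array([-9.63, 32.42,  3.75]), array([-0.0017,  0.0075,  0.2446]))<stdin>:7: RuntimeWarning: Mean of empty slice.
  ret = um.true_divide(
```

Run:
```python
import cv2,numpy as np
a=cv2.imread("pics/top11.png"); b=cv2.imread("pics/side11.png")
x=cv2.resize(a[150:290,250:430],(540,420),interpolation=cv2.INTER_CUBIC)
cv2.imwrite("pics/c11a.png",x); cv2.imwrite("pics/c11b.png",b)
```

```text
(no output)
```

View pics/c11a.png

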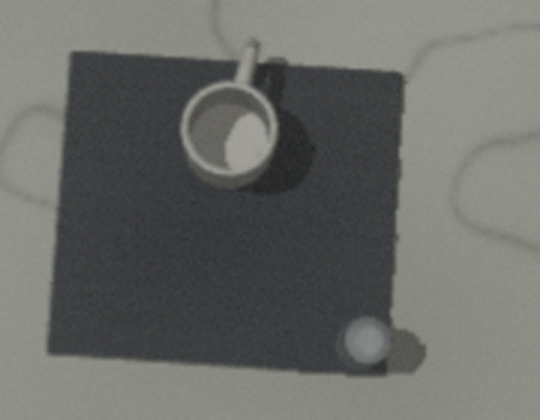

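View pics/c11b.png

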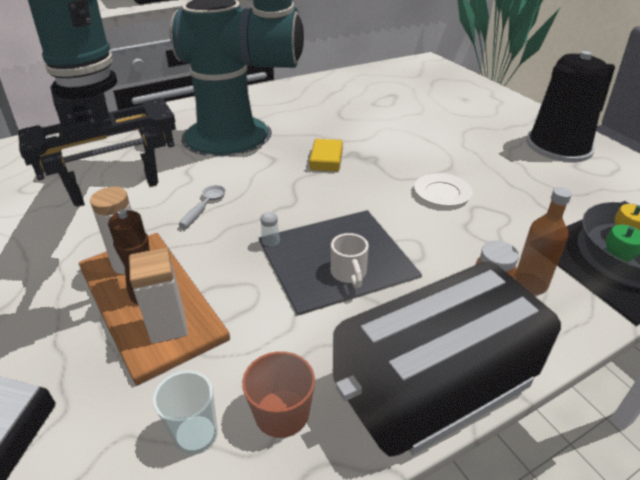

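All three stand upright on the board: mill top (125,220), round (110,200), square (153,265). The cup is free, with its handle at about -17° from +x. Going to the cup with the jaws across the handle direction.

```bash
python3 -m crank '[[[-1.2,4,0,0,0,0.06,8.8],[-2.4,8,0,0,0,0.12,8.8],[-3.7,12.5,0,0,0,0.18,8.8],[-5,17,0,0,0,0.245,8.8],[-6.4,21.5,0.5,0,0,0.245,8.8],[-7.7,26,1.5,0,0,0.245,8.8],[-9,30.4,2.7,0,0,0.245,8.8],[-9.6,32.4,3.5,0,0,0.245,8.8],[-9.6,32.4,3.5,0,0,0.245,8.8],[-9.6,32.4,3.5,0,0,0.245,8.8]]]'
python3 - <<'E'
from h import *
Rt=R.from_euler("z",-14,degrees=True)*R.from_quat([0,1,0,0])
print(shift((.609,.006,.045),Rt))
E
```

```text
t: 24.55
position: [0.6058, 0.0078, 0.1969]
tool_rot: [-0.001, 0.121, 0.993, 0.001]
force: [0.8, -0.7, 0.1]
grip_width: 0.0883
(array([-0.4 , -0.12, 15.19]), array([ 0.0015, -0.0029,  0.001 ]))
```

```bash
python3 -m crank '[[[-0.3,-0.15,2,0,0,0,8.8],[-0.3,-0.15,5,0,0,0,8.8],[-0.3,-0.15,8,0,0,0,8.8],[-0.3,-0.15,9,0,0,0,8.8],[-0.3,-0.15,9,0,0,0,8.8]]]'
python3 - <<'E'
from h import *
Rt=R.from_euler("z",-14,degrees=True)*R.from_quat([0,1,0,0])
print(shift((.609,.006,.045),Rt)); grab("side",12); grab("wrist",12)
E
```

```text
t: 25.05
position: [0.6073, 0.0045, 0.1064]
tool_rot: [-0.002, 0.123, 0.992, 0.001]
force: [0.3, -0.4, -0.6]
grip_width: 0.088
(array([-0.15,  0.18,  6.14]), array([ 0.0015, -0.0047, -0.0021]))
```

View pics/side12.png

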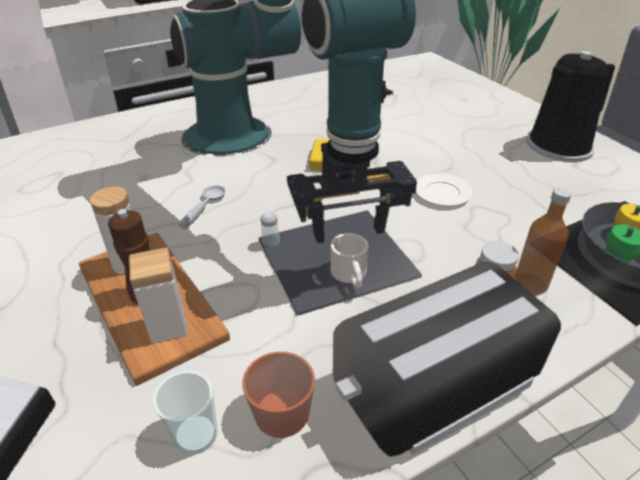

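The fingertips (318,225) and (382,225) straddle the cup rim (350,240). Descending and closing gently with 20 N.

```bash
python3 -m crank '[[[-0.1,0.15,1.5,0,0,0,8.8],[-0.1,0.15,3.5,0,0,0,8.8],[-0.1,0.15,5,0,0,0,8.8],[-0.1,0.15,6,0,0,0,8.8],[-0.1,0.15,6,0,0,0,8.8],[-0.1,0.15,6,0,0,0,8.8]]]' 20;  python3 - <<'E'
from h import *
Rt=R.from_euler("z",-14,degrees=True)*R.from_quat([0,1,0,0])
print(shift((.609,.006,.045),Rt)); 
E
```

```text
t: 25.75
position: [0.6104, 0.0072, 0.048]
tool_rot: [-0.0, 0.122, 0.993, 0.001]
force: [0.1, -0.3, 0.5]
grip_width: 0.0881
(array([ 0.11, -0.15,  0.3 ]), array([ 0.0025, -0.0011, -0.0004]))
```

```bash
python3 -m crank '[[[0,-0.05,0.2,0,0,0,8.8],[0,-0.05,0.2,0,0,0,5],[0,-0.05,0.2,0,0,0,5],[0,-0.05,0.2,0,0,0,5],[0,-0.05,0.2,0,0,0,5],[0,-0.05,0.2,0,0,0,5],[0,-0.05,0.2,0,0,0,5],[0,-0.05,0.2,0,0,0,5],[0,-0.05,0.2,0,0,0,5]]]' 20
python3 - <<'E'
from h import *
p,r=pose(); print(p.round(4), status.observe()["grip_width"], status.observe()["force"].round(2))
E
python3 -m crank '[[[0,-0.05,-1,0,0,0,5],[0,-0.05,-3,0,0,0,5],[0,-0.05,-6,0,0,0,5],[0,-0.05,-9,0,0,0,5],[0,-0.05,-10,0,0,0,5],[0,-0.05,-10,0,0,0,5]]]'
python3 - <<'E'
from h import *
Rt=R.from_euler("z",-14,degrees=True)*R.from_quat([0,1,0,0])
s=status.observe();print(s["grip_width"], s["force"].round(2)); 
p,d,C=grab("side",13)
m=(d>0)&(abs(np.hypot(C[...,0]-.485,C[...,1]-.316)-.03)<.05)&(C[...,2]>.0035)&(C[...,2]<.02)
q=C[m]; print("saucer side",[c for c in [((q.min(0)+q.max(0))/2).round(4), (np.percentile(q,1,axis=0)+np.percentile(q,99,axis=0)).round(4)/2]], (q.max(0)-q.min(0)).round(4))
p,d,C=grab("top",13)
m=(d>0)&(np.hypot(C[...,0]-.485,C[...,1]-.316)<.07)&(C[...,2]>.0055)&(C[...,2]<.02)
q=C[m]; print("saucer top",((q.min(0)+q.max(0))/2).round(4), (q.max(0)-q.min(0)).round(4))
E
```

```text
t: 26.65
position: [0.6103, 0.0065, 0.0464]
tool_rot: [-0.0, 0.122, 0.993, 0.001]
force: [-1.4, -2.1, 3.5]
grip_width: 0.0606
[0.6103 0.0065 0.0464] 0.06057117380028828 [-1.4  -2.11  3.55]
t: 27.25
position: [0.6113, 0.006, 0.148]
tool_rot: [0.002, 0.122, 0.993, 0.002]
force: [-0.3, -0.6, -1.6]
grip_width: 0.0604
0.060381537646239575 [-0.33 -0.58 -1.61]
saucer side [array([0.4845, 0.3185, 0.0102]), array([0.48485, 0.31265, 0.00945])] [0.1231 0.1344 0.0134]
saucer top [0.4877 0.3164 0.0127] [0.1275 0.1301 0.0144]
```

View pics/side13.png

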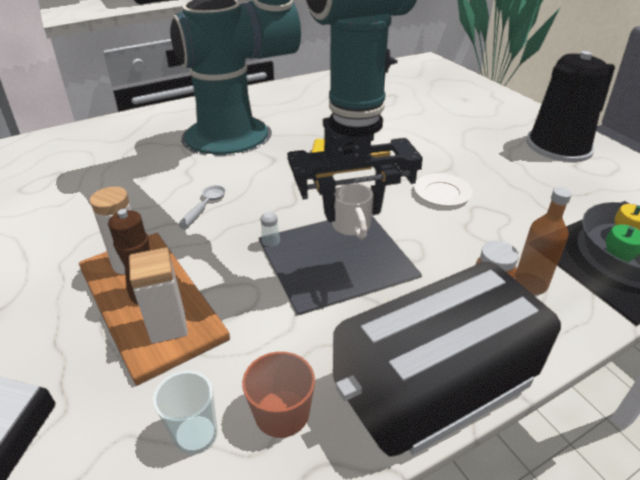

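Run:
```python
# saucer by picture outline: ellipse of white region, triangulated by both views
from h import *
for n,c in (("side",(443,190)),("top",(178,262))):
    im=cv2.imread(f"pics/{n}13.png"); x0,y0=c[0]-60,c[1]-50
    cv2.imwrite(f"pics/s13{n}.png",cv2.resize(im[y0:y0+100,x0:x0+120],(480,400),interpolation=cv2.INTER_CUBIC))
    for z,r in ((.014,.062),):
        th=np.linspace(0,2*np.pi,72)
        a=proj(n,np.stack([.485+r*np.cos(th),.3155+r*np.sin(th),z+0*th],1))
        o=cv2.resize(im[y0:y0+100,x0:x0+120],(480,400),interpolation=cv2.INTER_CUBIC)
        cv2.polylines(o,[((a-[x0,y0]+.5)*4).astype(int)],True,(0,0,255),1); cv2.imwrite(f"pics/s13{n}.png",o)
a=cv2.imread("pics/s13side.png");b=cv2.imread("pics/s13top.png");cv2.imwrite("pics/s13.png",cv2.resize(np.hstack([a,b]),(800,333)))
```

```text
(no output)
```

View pics/s13.png

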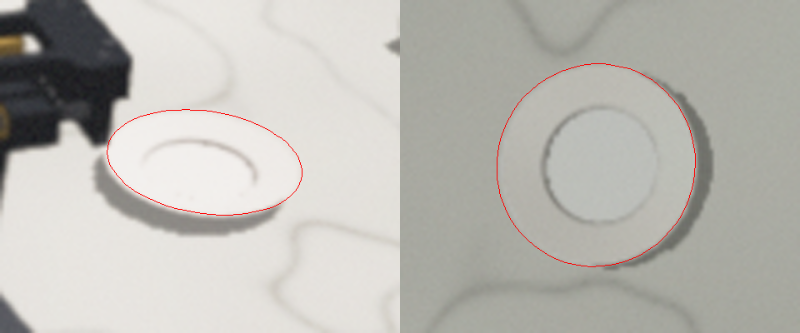

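The cup is held upright at (352,205). The outline projected for a saucer centre of (0.485, 0.3155) at rim height fits the saucer in both pictures. Carrying the cup there.

Run:
```python
from h import *
Rt=R.from_euler("z",-14,degrees=True)*R.from_quat([0,1,0,0])
print(shift((.486,.3155,.148),Rt),shift((.486,.3155,.0435),Rt));
```

```text
(array([19.45, 27.04, -0.2 ]), array([ 0.0023, -0.0027, -0.0005])) (array([19.42, 27.02, 10.25]), array([ 0.0023, -0.0027, -0.0005]))
```

```bash
python3 -m crank '[[[0.7,1,-0.5,0,0,0,5],[2.2,3,-0.5,0,0,0,5],[4.4,6,-0.5,0,0,0,5],[6.8,9.5,-0.5,0,0,0,5],[9.4,13,-0.5,0,0,0,5],[12,16.6,-0.5,0,0,0,5],[14.4,20,-0.5,0,0,0,5],[16.8,23.3,-0.5,0,0,0,5],[18.6,25.8,-0.5,0,0,0,5],[19.3,26.8,-0.5,0,0,0,5],[19.4,27,-0.5,0,0,0,5],[19.4,27,-0.5,0,0,0,5]]]'
python3 - <<'E'
from h import *
Rt=R.from_euler("z",-14,degrees=True)*R.from_quat([0,1,0,0])
print(status.observe()["grip_width"],shift((.486,.3155,.0435),Rt));
E
```

```text
t: 28.55
position: [0.4868, 0.3145, 0.1512]
tool_rot: [-0.001, 0.122, 0.993, 0.001]
force: [-0.6, -0.0, -2.2]
grip_width: 0.06
0.05997375892805901 (array([ 0.09,  0.07, 10.77]), array([ 0.0011, -0.0018,  0.0003]))
```

```bash
python3 -m crank '[[[0.1,0.1,2,0,0,0,5],[0.1,0.1,5,0,0,0,5],[0.1,0.1,7.5,0,0,0,5],[0.1,0.1,9,0,0,0,5],[0.1,0.1,9.8,0,0,0,5],[0.1,0.1,10,0,0,0,5],[0.1,0.1,10,0,0,0,5]]]'
python3 - <<'E'
from h import *
Rt=R.from_euler("z",-14,degrees=True)*R.from_quat([0,1,0,0])
s=status.observe();print(s["force"].round(2),s["grip_width"],shift((.486,.3155,.0435),Rt)); 
p,d,C=grab("side",14)
q=C[(d>0)&(np.hypot(C[...,0]-.485,C[...,1]-.3155)<.045)&(C[...,2]>.045)&(C[...,2]<.075)]
print(q.max(0).round(4))
E
```

```text
t: 29.25
position: [0.4872, 0.3163, 0.0525]
tool_rot: [-0.0, 0.122, 0.992, 0.002]
force: [0.1, 0.7, -1.7]
grip_width: 0.0606
[ 0.12  0.67 -1.68] 0.060648176634778755 (array([ 0.1 , -0.11,  0.9 ]), array([ 0.003 , -0.0004, -0.001 ]))
[0.5279 0.3555 0.0749]
```

View pics/side14.png

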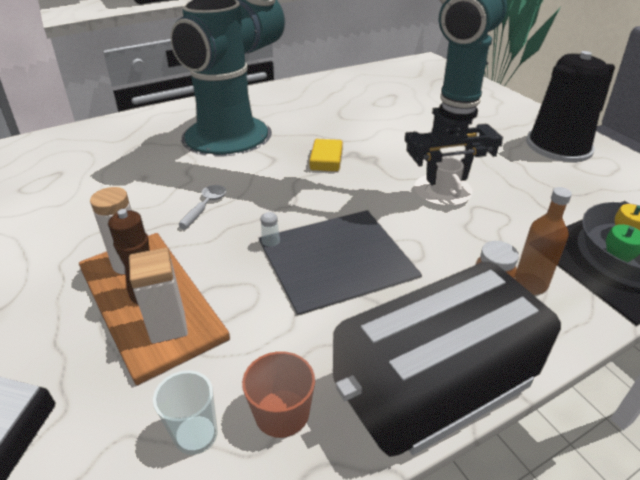

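The cup is over the saucer (445,180), still about 9 mm up. Lowering and releasing.

```bash
python3 -m crank '[[[0.1,0,0.3,0,0,0,5],[0.1,-0.1,0.5,0,0,0,5],[0.1,-0.1,0.7,0,0,0,5],[0.1,-0.1,0.85,0,0,0,5],[0.1,-0.1,0.95,0,0,0,5],[0.1,-0.1,0.95,0,0,0,5],[0.1,-0.1,0.95,0,0,0,5]]]'
```

```text
t: 30.0
position: [0.4853, 0.3157, 0.0434]
tool_rot: [-0.0, 0.122, 0.993, 0.001]
force: [-1.9, -1.2, 5.8]
grip_width: 0.0601
```

```bash
python3 -m crank '[[[0,0,0,0,0,0,6.6],[0,0,0,0,0,0,7.5],[0,0,0,0,0,0,8.8],[0,0,0,0,0,0,8.8],[0,0,0,0,0,0,8.8],[0,0,-1,0,0,0,8.8],[0,0,-3,0,0,0,8.8],[0,0,-6,0,0,0,8.8],[0,0,-10,0,0,0,8.8],[0,0,-14,0,0,0,8.8],[0,0,-18,0,0,0,8.8]]]' 30
python3 - <<'E'
from h import *
from m2 import *
for n in ("side","top"):
    p,d,C=grab(n,15)
    q=seg(C,d,(.485,.3155),.036,(.058,.068)); print(n,"cuprim",q.mean(0).round(4),circ(q))
# board state from side
p,d,C=grab("side",16)
q=seg(C,d,(.51,-.316),.035,(.165,.18)); print("mill",q.mean(0).round(4),circ(q))
Rt=R.from_quat([0,1,0,0])
print(pose()[0].round(3),shift((.5105,-.316,.26),Rt))
E
```

```text
t: 31.1
position: [0.4851, 0.315, 0.2247]
tool_rot: [-0.0, 0.122, 0.993, 0.001]
force: [0.6, 0.4, 0.4]
grip_width: 0.0879
side cuprim [0.4828 0.3155 0.0613] [484.6 314.   35. ]
top cuprim [0.4759 0.2909 0.0631] [478.  296.8  21.8]
mill [ 0.5191 -0.3161  0.1713] [ 512.2 -315.6   24.4]
[0.488 0.316 0.227] (array([-17.57, -60.78,  -3.69]), array([ 0.008 ,  0.0063, -0.2448]))
```

View pics/side15.png

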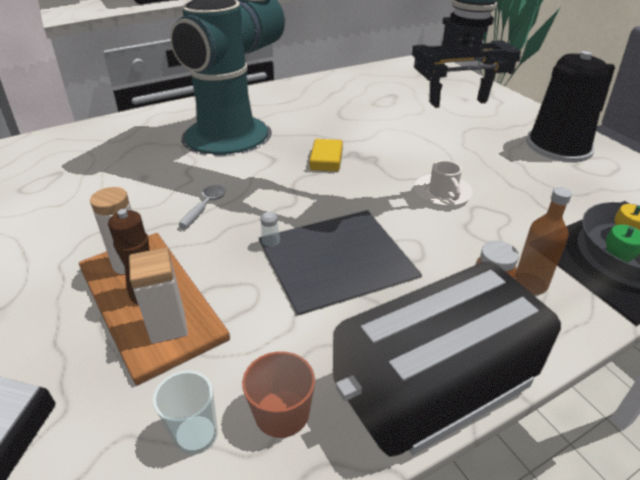

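View pics/top15.png

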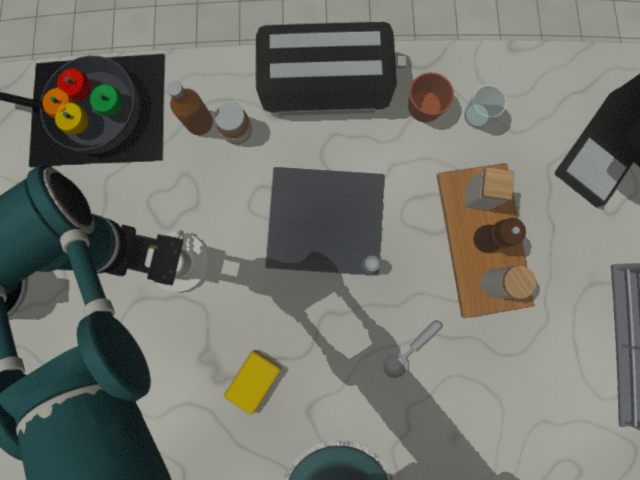

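The cup stands on the saucer at (445,180), centred within about 2 mm by the side view. The three are still upright on the board. Now restoring the mill first.

```bash
python3 -m crank '[[[-1.2,-4,-2,0,0,-0.1,8.8],[-2.5,-8.5,-3.7,0,0,-0.2,8.8],[-3.8,-13,-3.7,0,0,-0.245,8.8],[-5,-17.5,-3.7,0,0,-0.245,8.8],[-6.3,-22,-3.7,0,0,-0.245,8.8],[-7.6,-26.5,-3.7,0,0,-0.245,8.8],[-8.9,-31,-3.7,0,0,-0.245,8.8],[-10.2,-35.5,-3.7,0,0,-0.245,8.8],[-11.5,-40,-3.7,0,0,-0.245,8.8],[-12.8,-44.5,-3.7,0,0,-0.245,8.8],[-14.1,-49,-3.7,0,0,-0.245,8.8],[-15.3,-53,-3.7,0,0,-0.245,8.8]]]' 30
python3 - <<'E'
from h import *
Rt=R.from_quat([0,1,0,0])
print(pose()[0].round(3),shift((.511,-.3162,.26),Rt))
E
```

```text
t: 32.45
position: [0.5041, -0.238, 0.2563]
tool_rot: [-0.001, 0.0, 1.0, 0.002]
force: [0.5, 0.1, 0.5]
grip_width: 0.0884
[ 0.504 -0.238  0.256] (array([-0.69, -7.81, -0.4 ]), array([ 0.0038, -0.0027, -0.0006]))
```

```bash
python3 -m crank '[[[-0.3,-3.5,-0.4,0,0,0,8.8],[-0.6,-7,-0.4,0,0,0,8.8],[-0.6,-7.8,-0.4,0,0,0,8.8],[-0.6,-7.8,-0.4,0,0,0,8.8],[-0.6,-7.8,-0.4,0,0,0,8.8]]]'
python3 - <<'E'
from h import *
from m2 import *
Rt=R.from_quat([0,1,0,0])
p,d,C=grab("wrist",17)
q=seg(C,d,(.51,-.316),.03,(.163,.175)); print("mill",q.mean(0).round(4),circ(q))
p,d,C=grab("top",17)
print(pose()[0].round(3),shift((.511,-.3162,.1535),Rt))
E
```

```text
t: 32.95
position: [0.5108, -0.313, 0.2606]
tool_rot: [-0.001, -0.0, 1.0, 0.002]
force: [-0.5, 0.6, -0.5]
grip_width: 0.0881
mill [ 0.5081 -0.3168  0.1716] [ 510.9 -316.9   23.9]
[ 0.511 -0.313  0.261] (array([ 1.000e-02, -4.000e-01,  1.077e+01]), array([ 0.0037, -0.0012,  0.0015]))
```

```bash
python3 -m crank '[[[0,-0.3,2,0,0,0,8.8],[0,-0.3,4.5,0,0,0,8.8],[0,-0.3,7,0,0,0,8.8],[0,-0.3,9,0,0,0,8.8],[0,-0.3,10,0,0,0,8.8],[0,-0.3,10.6,0,0,0,8.8],[0,-0.3,10.6,0,0,0,8.8],[0,-0.3,10.6,0,0,0,8.8]]]'
python3 - <<'E'
from h import *
Rt=R.from_quat([0,1,0,0])
print(pose()[0].round(4),shift((.511,-.3164,.1535),Rt))
E
```

```text
t: 33.85
position: [0.512, -0.3171, 0.1569]
tool_rot: [0.001, -0.0, 1.0, 0.001]
force: [-0.2, 0.4, 1.0]
grip_width: 0.0881
[ 0.512  -0.3171  0.1569] (array([0.1 , 0.07, 0.34]), array([0.0018, 0.001 , 0.0005]))
```

```bash
python3 -m crank '[[[0,0.05,0.3,0,0,0,8.8],[0,0.05,0.3,0,0,0,3.5],[0,0.05,0.3,0,0,0,3.5],[0,0.05,0.3,0,0,0,3.5],[0,0.05,0.3,0,0,0,3.5],[0,0.05,0.3,0,0,0,3.5],[0,0.05,0.3,0,0,0,3.5],[0,0.05,0.3,0,0,0,3.5],[0,0.05,0.3,0,0,0,3.5],[0,0.05,0.3,0,0,0,3.5],[0,0.05,0.3,0,0,0,3.5]]]' 30
python3 - <<'E'
from h import *
p,r=pose(); print(p.round(4), status.observe()["grip_width"], status.observe()["force"].round(2))
E
python3 -m crank '[[[0,0.05,-1,0,0,0,3.5],[0,0.05,-3,0,0,0,3.5],[0,0.05,-6,0,0,0,3.5],[0,0.05,-9,0,0,0,3.5],[0,0.05,-12,0,0,0,3.5],[0,0.05,-15,0,0,0,3.5],[0,0.05,-16.5,0,0,0,3.5],[0,0.05,-17,0,0,0,3.5],[0,0.05,-17,0,0,0,3.5]]]'
python3 - <<'E'
from h import *
Rt=R.from_quat([0,1,0,0])
s=status.observe();print(s["grip_width"], s["force"].round(2), shift((.5924,.0849,.32),Rt))
E
```

```text
t: 34.95
position: [0.5114, -0.3164, 0.1528]
tool_rot: [-0.0, -0.0, 1.0, 0.001]
force: [-0.5, 0.6, 1.3]
grip_width: 0.047
[ 0.5114 -0.3164  0.1528] 0.046991043777486134 [-0.52  0.63  1.31]
t: 35.85
position: [0.5114, -0.3164, 0.3226]
tool_rot: [-0.0, -0.0, 1.0, 0.001]
force: [-0.7, -0.8, -2.6]
grip_width: 0.0476
0.04757542875447211 [-0.7  -0.76 -2.62] (array([-8.11, 40.13,  0.36]), array([ 0.0026, -0.0003,  0.0002]))
```

```bash
python3 -m crank '[[[-0.3,1.5,0,0,0,0,3.5],[-1,5,0,0,0,0,3.5],[-1.8,9,0,0,0,0,3.5],[-2.7,13,0,0,0,0,3.5],[-3.5,17,0,0,0,0,3.5],[-4.3,21,0,0,0,0,3.5],[-5.2,25,0,0,0,0,3.5],[-6,29,0,0,0,0,3.5],[-6.8,33,0,0,0,0,3.5],[-7.5,36.5,0,0,0,0,3.5],[-8,39,0,0,0,0,3.5],[-8.1,40,0,0,0,0,3.5]]]'; python3 -m crank '[[[0,0.1,0,0,0,0,3.5],[0,0.1,0,0,0,0,3.5],[0,0.1,0,0,0,0,3.5],[0,0.1,0,0,0,0,3.5]]]'
python3 - <<'E'
from h import *
Rt=R.from_quat([0,1,0,0])
s=status.observe();print(s["grip_width"], s["force"].round(2), shift((.5929,.0847,.1412),Rt))
E
```

```text
t: 37.05
position: [0.5911, 0.087, 0.3213]
tool_rot: [-0.002, -0.002, 1.0, 0.002]
force: [-0.5, -0.4, -3.2]
grip_width: 0.0471
t: 37.45
position: [0.5922, 0.0834, 0.3238]
tool_rot: [-0.0, 0.001, 1.0, 0.001]
force: [0.5, -0.1, -2.8]
grip_width: 0.0472
0.04716383151047754 [ 0.46 -0.07 -2.8 ] (array([-0.08,  0.09, 18.26]), array([ 0.0024, -0.0005, -0.0015]))
```

```bash
python3 -m crank '[[[0,0.1,2,0,0,0,3.5],[0,0.1,5,0,0,0,3.5],[0,0.1,8,0,0,0,3.5],[0,0.1,11,0,0,0,3.5],[0,0.1,14,0,0,0,3.5],[0,0.1,16,0,0,0,3.5],[0,0.1,17,0,0,0,3.5],[0,0.1,17.3,0,0,0,3.5],[0,0.1,17.3,0,0,0,3.5],[0,0.1,17.3,0,0,0,3.5]]]'
python3 - <<'E'
from h import *
Rt=R.from_quat([0,1,0,0])
s=status.observe();print(s["grip_width"], s["force"].round(2), shift((.5929,.0847,.1412),Rt))
E
```

```text
t: 38.45
position: [0.5934, 0.086, 0.1524]
tool_rot: [0.001, 0.0, 1.0, 0.001]
force: [-0.6, -0.4, -1.7]
grip_width: 0.0476
0.0475562636850059 [-0.61 -0.44 -1.72] (array([ 0.06, -0.13,  1.12]), array([ 0.0029,  0.0024, -0.0001]))
```

```bash
python3 -m crank '[[[0,-0.1,0.3,0,0,0,3.5],[0,-0.1,0.6,0,0,0,3.5],[0,-0.1,0.9,0,0,0,3.5],[0,-0.1,1.1,0,0,0,3.5],[0,-0.1,1.1,0,0,0,3.5],[0,-0.1,1.1,0,0,0,3.5]]]'
python3 - <<'E'
from h import *
print(pose()[0].round(4),status.observe()["force"].round(2))
E
```

```text
t: 39.05
position: [0.5928, 0.0852, 0.1408]
tool_rot: [0.0, -0.0, 1.0, 0.001]
force: [-1.0, -0.6, 4.3]
grip_width: 0.0471
[0.5928 0.0852 0.1408] [-0.99 -0.56  4.35]
```

```bash
python3 -m crank '[[[0,0,0,0,0,0,6],[0,0,0,0,0,0,8.8],[0,0,0,0,0,0,8.8],[0,0,0,0,0,0,8.8],[0,0,0,0,0,0,8.8],[0,0,0,0,0,0,8.8],[0,0,-2,0,0,0,8.8],[0,0,-5,0,0,0,8.8],[0,0,-9,0,0,0,8.8],[0,0,-11,0,0,0,8.8]]]'
python3 - <<'E'
from h import *
from m2 import *
p,d,C=grab("side",18)
q=seg(C,d,(.592,.085),.035,(.165,.18)); print("nut now",q.mean(0).round(4),circ(q))
q=seg(C,d,(.592,.085),.035,(.155,.165)); print("mill now",q.mean(0).round(4),circ(q))
Rt=R.from_euler("z",-9.6,degrees=True)*R.from_quat([0,1,0,0])
print(pose()[0].round(3),shift((.5998,-.304,.24),Rt))
E
```

```text
t: 40.05
position: [0.5937, 0.085, 0.2536]
tool_rot: [0.002, -0.0, 1.0, 0.002]
force: [0.6, 0.0, -0.3]
grip_width: 0.0882
nut now [0.5924 0.0838 0.1684] [591.6  85.2   7. ]
mill now [0.5978 0.081  0.1592] [593.3  85.1  23.5]
[0.595 0.085 0.257] (array([ -0.44, -38.92,   1.53]), array([0.0043, 0.0086, 0.1678]))
```

The mill is back within 1–2 mm by the same side-view measure. Next is the square canister.

```bash
python3 -m crank '[[[0,-4,0,0,0,0.08,8.8],[-0.1,-8.5,0,0,0,0.167,8.8],[-0.1,-13,0,0,0,0.167,8.8],[-0.2,-17.5,0,0,0,0.167,8.8],[-0.2,-22,0,0,0,0.167,8.8],[-0.3,-26.5,0.5,0,0,0.167,8.8],[-0.3,-31,1,0,0,0.167,8.8],[-0.4,-35,1.5,0,0,0.167,8.8],[-0.4,-38,1.5,0,0,0.167,8.8],[-0.4,-38.9,1.5,0,0,0.167,8.8],[-0.4,-38.9,1.5,0,0,0.167,8.8],[-0.4,-38.9,1.5,0,0,0.167,8.8]]]'
python3 - <<'E'
from h import *
from m2 import *
Rt=R.from_euler("z",-9.6,degrees=True)*R.from_quat([0,1,0,0])
print(pose()[0].round(3),shift((.5998,-.304,.118),Rt)); grab("side",19)
E
```

```text
t: 41.3
position: [0.5963, -0.303, 0.2331]
tool_rot: [-0.001, 0.083, 0.997, 0.002]
force: [-0.1, -0.3, -0.4]
grip_width: 0.0883
[ 0.596 -0.303  0.233] (array([-0.39, -0.08, 11.51]), array([ 0.0037, -0.0017,  0.0009]))
```

```bash
python3 -m crank '[[[-0.3,-0.1,2,0,0,0,8.8],[-0.3,-0.1,4.5,0,0,0,8.8],[-0.3,-0.1,7,0,0,0,8.8],[-0.3,-0.1,9,0,0,0,8.8],[-0.3,-0.1,10.5,0,0,0,8.8],[-0.3,-0.1,11.3,0,0,0,8.8],[-0.3,-0.1,11.3,0,0,0,8.8],[-0.3,-0.1,11.3,0,0,0,8.8]]]'
python3 - <<'E'
from h import *
Rt=R.from_euler("z",-9.6,degrees=True)*R.from_quat([0,1,0,0])
print(pose()[0].round(4),status.observe()["force"].round(2),shift((.5998,-.304,.118),Rt))
E
```

```text
t: 42.15
position: [0.5998, -0.3053, 0.1216]
tool_rot: [0.0, 0.083, 0.997, 0.001]
force: [-0.3, -1.8, 0.9]
grip_width: 0.088
[ 0.5998 -0.3053  0.1216] [-0.26 -1.76  0.9 ] (array([0.02, 0.12, 0.36]), array([0.0022, 0.0004, 0.0012]))
```

```bash
python3 -m crank '[[[0,0.1,0.3,0,0,0,8.8],[0,0.1,0.3,0,0,0,4],[0,0.1,0.3,0,0,0,4],[0,0.1,0.3,0,0,0,4],[0,0.1,0.3,0,0,0,4],[0,0.1,0.3,0,0,0,4],[0,0.1,0.3,0,0,0,4],[0,0.1,0.3,0,0,0,4],[0,0.1,0.3,0,0,0,4],[0,0.1,0.3,0,0,0,4]]]'
python3 - <<'E'
from h import *
p,r=pose(); print(p.round(4), status.observe()["grip_width"], status.observe()["force"].round(2))
E
python3 -m crank '[[[0,0.1,-1,0,0,0,4],[0,0.1,-3,0,0,0,4],[0,0.1,-6,0,0,0,4],[0,0.1,-9,0,0,0,4],[0,0.1,-12,0,0,0,4],[0,0.1,-14,0,0,0,4],[0,0.1,-15,0,0,0,4],[0,0.1,-15,0,0,0,4]]]'
python3 - <<'E'
from h import *
Rt=R.from_euler("z",-9.6,degrees=True)*R.from_quat([0,1,0,0])
s=status.observe();print(s["grip_width"], s["force"].round(2), shift((.5783,-.0699,.26),Rt))
E
```

```text
t: 43.15
position: [0.5993, -0.3043, 0.1179]
tool_rot: [-0.0, 0.083, 0.997, 0.001]
force: [-0.9, 1.0, 2.7]
grip_width: 0.0533
[ 0.5993 -0.3043  0.1179] 0.05331479375796438 [-0.91  0.97  2.66]
t: 43.95
position: [0.6, -0.304, 0.2693]
tool_rot: [0.001, 0.083, 0.997, 0.001]
force: [0.0, -0.1, -3.2]
grip_width: 0.0539
0.053865379861889905 [ 0.03 -0.06 -3.24] (array([ 6.03, 22.73,  0.96]), array([0.0017, 0.0015, 0.0008]))
```

```bash
python3 -m crank '[[[0.4,1.5,0,0,0,0,4],[1.2,4.5,0,0,0,0,4],[2.1,8,0,0,0,0,4],[3.2,12,0,0,0,0,4],[4.3,16,0,0,0,0,4],[5.2,19.5,0,0,0,0,4],[5.8,22,0,0,0,0,4],[6,22.7,0,0,0,0,4],[6,22.7,0,0,0,0,4],[6,22.7,0,0,0,0,4],[6,22.7,0,0,0,0,4]]]'
python3 - <<'E'
from h import *
Rt=R.from_euler("z",-9.6,degrees=True)*R.from_quat([0,1,0,0])
s=status.observe();print(s["grip_width"], s["force"].round(2), shift((.578,-.0701,.106),Rt))
E
```

```text
t: 45.05
position: [0.5779, -0.0709, 0.2678]
tool_rot: [-0.001, 0.084, 0.996, 0.001]
force: [-0.3, -0.9, -4.2]
grip_width: 0.0539
0.05385944321695322 [-0.32 -0.87 -4.21] (array([-0.02,  0.05, 16.18]), array([ 0.0021, -0.0016, -0.0003]))
```

```bash
python3 -m crank '[[[0,0,2,0,0,0,4],[0,0,5,0,0,0,4],[0,0,8,0,0,0,4],[0,0,11,0,0,0,4],[0,0,13,0,0,0,4],[0,0,14.5,0,0,0,4],[0,0,15.2,0,0,0,4],[0,0,15.2,0,0,0,4],[0,0,15.2,0,0,0,4]]]'
python3 - <<'E'
from h import *
Rt=R.from_euler("z",-9.6,degrees=True)*R.from_quat([0,1,0,0])
s=status.observe();print(s["grip_width"], s["force"].round(2), shift((.578,-.0701,.106),Rt))
E
```

```text
t: 45.95
position: [0.5789, -0.0699, 0.1174]
tool_rot: [0.001, 0.083, 0.997, 0.001]
force: [0.7, -0.0, -3.1]
grip_width: 0.0536
0.05364551491153893 [ 0.66 -0.03 -3.15] (array([ 0.09, -0.04,  1.14]), array([0.0026, 0.001 , 0.0004]))
```

```bash
python3 -m crank '[[[0,0,0.3,0,0,0,4],[0.1,0,0.6,0,0,0,4],[0.1,0,0.9,0,0,0,4],[0.1,0,1.15,0,0,0,4],[0.1,0,1.15,0,0,0,4],[0.1,0,1.15,0,0,0,4]]]'
python3 - <<'E'
from h import *
print(pose()[0].round(4),status.observe()["force"].round(2))
E
python3 -m crank '[[[0,0,0,0,0,0,6.2],[0,0,0,0,0,0,8.8],[0,0,0,0,0,0,8.8],[0,0,0,0,0,0,8.8],[0,0,0,0,0,0,8.8],[0,0,-2,0,0,0,8.8],[0,0,-5,0,0,0,8.8],[0,0,-9,0,0,0,8.8],[0,0,-12,0,0,0,8.8]]]'
python3 - <<'E'
from h import *
from m2 import *
p,d,C=grab("side",20)
q=seg(C,d,(.578,-.07),.05,(.134,.144)); print("square now",q.mean(0).round(4),rect(q))
Rt=R.from_quat([0,1,0,0])
print(pose()[0].round(3),shift((.4223,-.327,.24),Rt))
E
```

```text
t: 46.55
position: [0.5772, -0.0692, 0.1058]
tool_rot: [-0.0, 0.083, 0.997, 0.001]
force: [-3.8, 1.2, 4.8]
grip_width: 0.0537
[ 0.5772 -0.0692  0.1058] [-3.81  1.18  4.76]
t: 47.45
position: [0.5775, -0.0697, 0.227]
tool_rot: [0.0, 0.083, 0.997, 0.001]
force: [1.4, 0.1, 0.4]
grip_width: 0.0879
square now [ 0.5811 -0.0701  0.1371] [578.6 -68.9  53.9  56.   81.1]
[ 0.58  -0.07   0.233] (array([ 11.32, -27.95,  -0.89]), array([ 0.0018,  0.0096, -0.1668]))
```

The square canister is back within about 1.5 mm. Next is the round canister at (0.4223, -0.327).

```bash
python3 -m crank '[[[1.6,-4,-0.9,0,0,-0.08,8.8],[3.4,-8.4,-0.9,0,0,-0.167,8.8],[5.2,-12.8,-0.9,0,0,-0.167,8.8],[7,-17.2,-0.9,0,0,-0.167,8.8],[8.7,-21.5,-0.9,0,0,-0.167,8.8],[10.3,-25.5,-0.9,0,0,-0.167,8.8],[11.3,-27.9,-0.9,0,0,-0.167,8.8],[11.3,-27.9,-0.9,0,0,-0.167,8.8],[11.3,-27.9,-0.9,0,0,-0.167,8.8],[11.3,-27.9,-0.9,0,0,-0.167,8.8]]]'
python3 - <<'E'
from h import *
Rt=R.from_quat([0,1,0,0])
print(pose()[0].round(3),shift((.4223,-.327,.13),Rt)); grab("side",21)
E
```

```text
t: 48.5
position: [0.4197, -0.3252, 0.233]
tool_rot: [-0.0, -0.0, 1.0, 0.002]
force: [0.5, -0.6, -0.4]
grip_width: 0.0877
[ 0.42  -0.325  0.233] (array([-0.26, -0.22, 10.3 ]), array([ 0.0034, -0.0003,  0.0008]))
```

```bash
python3 -m crank '[[[-0.2,-0.2,2,0,0,0,8.8],[-0.2,-0.2,4.5,0,0,0,8.8],[-0.2,-0.2,7,0,0,0,8.8],[-0.2,-0.2,9,0,0,0,8.8],[-0.2,-0.2,10.1,0,0,0,8.8],[-0.2,-0.2,10.1,0,0,0,8.8],[-0.2,-0.2,10.1,0,0,0,8.8]]]'
python3 - <<'E'
from h import *
Rt=R.from_quat([0,1,0,0])
print(pose()[0].round(4),status.observe()["force"].round(2),shift((.4223,-.327,.13),Rt))
E
```

```text
t: 49.25
position: [0.422, -0.3276, 0.1328]
tool_rot: [0.0, -0.001, 1.0, 0.001]
force: [-0.2, -0.6, 0.8]
grip_width: 0.0879
[ 0.422  -0.3276  0.1328] [-0.15 -0.56  0.78] (array([-0.03,  0.05,  0.28]), array([0.0023, 0.0001, 0.0012]))
```

```bash
python3 -m crank '[[[0,0,0.3,0,0,0,8.8],[0,0,0.3,0,0,0,4],[0,0,0.3,0,0,0,4],[0,0,0.3,0,0,0,4],[0,0,0.3,0,0,0,4],[0,0,0.3,0,0,0,4],[0,0,0.3,0,0,0,4],[0,0,0.3,0,0,0,4],[0,0,0.3,0,0,0,4],[0,0,0.3,0,0,0,4]]]' 30
python3 - <<'E'
from h import *
p,r=pose(); print(p.round(4), status.observe()["grip_width"], status.observe()["force"].round(2))
E
python3 -m crank '[[[0,0,-1,0,0,0,4],[0,0,-3,0,0,0,4],[0,0,-6,0,0,0,4],[0,0,-9,0,0,0,4],[0,0,-12,0,0,0,4],[0,0,-14,0,0,0,4],[0,0,-15,0,0,0,4],[0,0,-15,0,0,0,4]]]'
python3 - <<'E'
from h import *
Rt=R.from_quat([0,1,0,0])
s=status.observe();print(s["grip_width"], s["force"].round(2), shift((.5255,.0085,.28),Rt))
E
```

```text
t: 50.25
position: [0.4213, -0.3277, 0.1295]
tool_rot: [-0.0, -0.0, 1.0, 0.001]
force: [-0.5, 1.3, 3.2]
grip_width: 0.0573
[ 0.4213 -0.3277  0.1295] 0.05725771296912867 [-0.52  1.3   3.23]
t: 51.05
position: [0.4217, -0.3287, 0.2805]
tool_rot: [0.001, -0.0, 1.0, 0.0]
force: [0.9, -1.2, -3.2]
grip_width: 0.0567
0.056741111799120274 [ 0.91 -1.18 -3.16] (array([-10.39,  33.72,   0.09]), array([0.0009, 0.0013, 0.0001]))
```

```bash
python3 -m crank '[[[-0.5,1.5,0,0,0,0,4],[-1.5,4.5,0,0,0,0,4],[-2.5,8,0,0,0,0,4],[-3.7,12,0,0,0,0,4],[-5,16,0,0,0,0,4],[-6.2,20,0,0,0,0,4],[-7.4,24,0,0,0,0,4],[-8.6,28,0,0,0,0,4],[-9.6,31.3,0,0,0,0,4],[-10.2,33.2,0,0,0,0,4],[-10.3,33.7,0,0,0,0,4],[-10.3,33.7,0,0,0,0,4]]]'
python3 - <<'E'
from h import *
Rt=R.from_quat([0,1,0,0])
s=status.observe();print(s["grip_width"], s["force"].round(2), shift((.525,.0082,.1178),Rt))
E
```

```text
t: 52.25
position: [0.5231, 0.01, 0.2783]
tool_rot: [-0.002, -0.001, 1.0, 0.001]
force: [-0.5, -0.1, -3.8]
grip_width: 0.0571
0.05714292030326182 [-0.47 -0.13 -3.8 ] (array([-0.25, -0.22, 16.05]), array([ 0.0027, -0.0038,  0.0023]))
```

```bash
python3 -m crank '[[[-0.1,-0.1,1,0,0,0,4],[-0.1,-0.1,3,0,0,0,4],[-0.1,-0.1,6,0,0,0,4],[-0.1,-0.1,9,0,0,0,4],[-0.1,-0.1,11.5,0,0,0,4],[-0.1,-0.1,13.5,0,0,0,4],[-0.1,-0.1,14.5,0,0,0,4],[-0.1,-0.1,15,0,0,0,4],[-0.1,-0.1,15,0,0,0,4],[-0.1,-0.1,15,0,0,0,4]]]'
python3 - <<'E'
from h import *
Rt=R.from_quat([0,1,0,0])
s=status.observe();print(s["grip_width"], s["force"].round(2), shift((.525,.0082,.1178),Rt)); grab("side",22)
E
```

```text
t: 53.25
position: [0.526, 0.008, 0.1311]
tool_rot: [0.001, 0.0, 1.0, 0.001]
force: [0.2, -0.4, -2.4]
grip_width: 0.0571
0.05714191819454982 [ 0.24 -0.41 -2.44] (array([0.1 , 0.02, 1.33]), array([ 0.0026,  0.0014, -0.0002]))
```

View pics/side22.png

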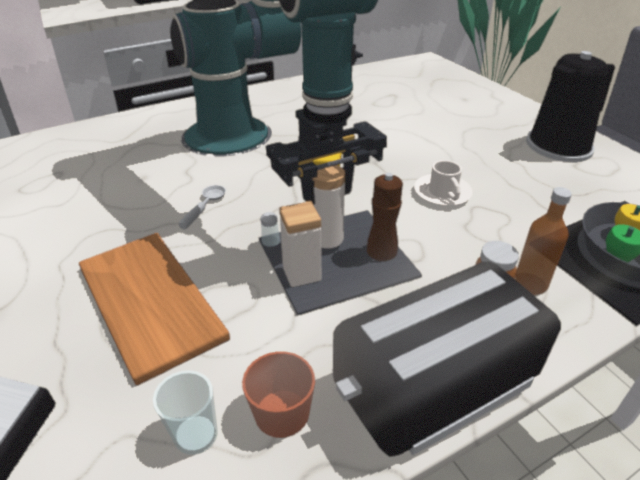

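The round canister (328,205) hangs upright over its place between the square canister and the mill, with the body clear of the mill. Lowering the last 13 mm.

```bash
python3 -m crank '[[[0.1,0,0.3,0,0,0,4],[0.1,0,0.6,0,0,0,4],[0.1,0,0.9,0,0,0,4],[0.1,0,1.2,0,0,0,4],[0.1,0,1.35,0,0,0,4],[0.1,0,1.35,0,0,0,4],[0.1,0,1.35,0,0,0,4]]]'
python3 - <<'E'
from h import *
print(pose()[0].round(4),status.observe()["force"].round(2))
E
```

```text
t: 54.0
position: [0.5244, 0.0084, 0.1175]
tool_rot: [-0.0, -0.0, 1.0, 0.001]
force: [-3.3, 0.7, 5.8]
grip_width: 0.0575
[0.5244 0.0084 0.1175] [-3.31  0.74  5.78]
```

```bash
python3 -m crank '[[[0,0,0,0,0,0,6.2],[0,0,0,0,0,0,8.8],[0,0,0,0,0,0,8.8],[0,0,0,0,0,0,8.8],[0,0,0,0,0,0,8.8],[0,0,-2,0,0,0,8.8],[0,0,-5,0,0,0,8.8],[0,0,-9,0,0,0,8.8],[0,0,-13,0,0,0,8.8],[0,0,-17,0,0,0,8.8],[0,0,-20,0,0,0,8.8]]]'; python3 -m crank '[[[3,0,-2,0,0,0,8.8],[7,5,-4,0,0,0,8.8],[10,9,-4,0,0,0,8.8],[12,13,-4,0,0,0,8.8],[12,17,-4,0,0,0,8.8],[12,21,-4,0,0,0,8.8],[12,25,-4,0,0,0,8.8],[12,28,-4,0,0,0,8.8],[12,28,-4,0,0,0,8.8],[12,28,-4,0,0,0,8.8]]]'
cat > chk.py <<'E'
from h import *
from m2 import *
for n in ("side","top"):
    p,d,C=grab(n,30)
    d0=np.load(f"pics/{n}0_d.npy"); C0=cloud(n,d0)
    for nm,c,r,z in (("round",(.526,.009),.04,(.144,.156)),("square",(.578,-.07),.05,(.134,.144)),("mill",(.592,.085),.035,(.155,.165)),("salt",(.466,-.08),.03,(.055,.08))):
        a=seg(C,d,c,r,z); b=seg(C0,d0,c,r,z)
        print(n,nm,"now-start mm",((a.mean(0)-b.mean(0))*1000).round(1),circ(a)[:2]-circ(b)[:2])
    q=seg(C,d,(.485,.3155),.036,(.058,.069)); print(n,"cuprim",q.mean(0).round(4),circ(q))
s=status.observe(); print(s["t"],s["position"].round(3),s["force"].round(2),abs(s["joint_velocities"]).max())
E
python3 chk.py
```

```text
t: 55.1
position: [0.5248, 0.0077, 0.3196]
tool_rot: [0.001, -0.0, 1.0, 0.001]
force: [-0.2, 1.0, -0.7]
grip_width: 0.0877
t: 56.1
position: [0.4039, 0.2877, 0.357]
tool_rot: [-0.001, -0.001, 1.0, 0.001]
force: [-0.2, 0.5, 0.1]
grip_width: 0.0882
side round now-start mm [-1.   0.5 -0.1] [-1.3  2.2]
side square now-start mm [-0.8  1.3 -0. ] [-1.6  2.3]
side mill now-start mm [-1.3  0.2 -0.1] [-2.4 -0.5]
side salt now-start mm [-0.  -0.1  0. ] [-0.7 -0.2]
side cuprim [0.4837 0.3147 0.0614] [484.2 314.7  34.4]
top round now-start mm [-1.   0.7  0.2] [-0.8  0.8]
top square now-start mm [-0.9  1.5  0.1] [-0.6  1.2]
top mill now-start mm [-0.8 -0.2  0. ] [-1.6 -0.2]
top salt now-start mm [ 0. -0. -0.] [ 0.1 -0.1]
top cuprim [0.4838 0.3147 0.0635] [486.  316.3  34.8]
56.2 [0.404 0.287 0.357] [ 0.95 -0.02  0.37] 0.01299133002044765
```

View pics/side30.png

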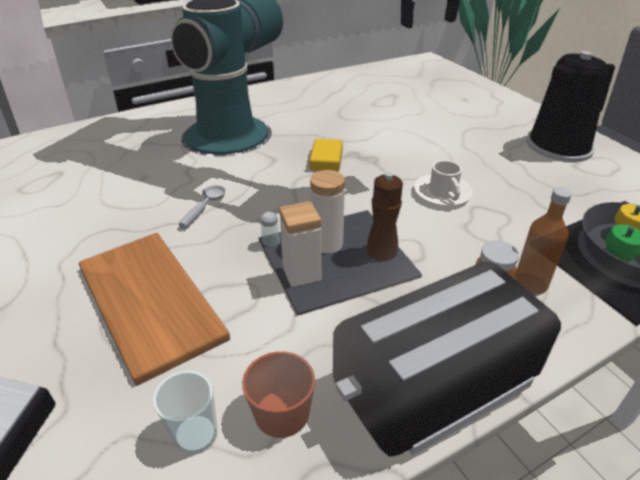

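View pics/top30.png

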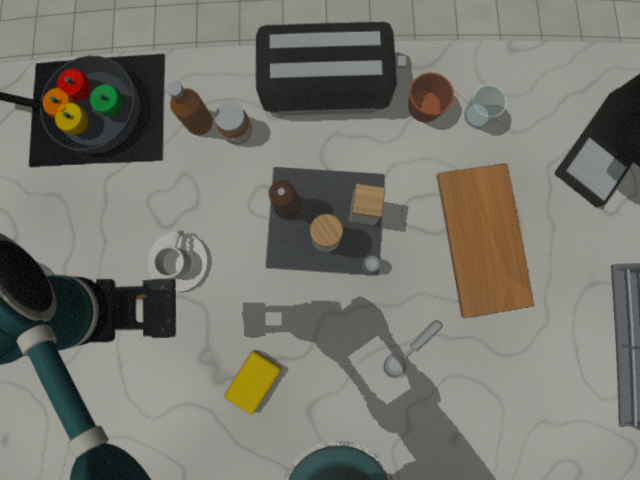

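Everything is in place and the arm is free. The cup at (445,180) in the side view stands on the saucer, and the three are back on the slate with the board empty. Handing in.

```bash
python3 -c "
from plant import ticket
print(ticket.close_job())"
```

```text
the job is handed in; nothing more can be done
None
```

I cleared the round canister, the square canister and the pepper mill onto the board. I then stood the cup on its saucer and put the mill, the square canister and the round canister back in that order. I handed the job in at about 56 s. The hand-in reports no verdict, so what follows is from my own last checks.

- **The three put back:** side and top depth views put each within about 2 mm of its starting spot by mean top-face position. The coarser outline fits differ by up to 2.8 mm. Heights match the start within 0.2 mm, so they stand upright.
- **Cup:** its rim centre lies within about 2 mm of the saucer's middle, which I measured at (0.485, 0.3155).
- **Salt shaker:** unmoved; its mean position changed by 0.1 mm or less.
- **Robot:** it was clear of everything, with no contact force beyond sensor noise.

No check failed. The side and top cameras disagreed by a few millimetres on absolute positions, so I compared each camera only with its own starting picture. One top view just after placing the cup gave a false rim position, because the gripper was hiding the cup. It read correctly once the arm had moved away.

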